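# Tip the nuts into the scoop corner of the tote and hold it

## Robot

A 6-joint arm with a two-finger parallel gripper is mounted at the origin on the work surface. World frame = base frame: x ahead of the robot, y to its left, z up, the work surface at z = 0. Lengths are in mm, angles in degrees, forces in N, time in s.
With the tool pointing down it reaches from about 300 to 850 mm from the base axis. Payload 4.2 kg.
Tool frame: the origin (TCP) lies midway between the tips of the shut fingers; the grasp point (between the pads) lies 19 mm behind it (env.grip_point_offset is the distance from the TCP to the grasp point, in mm); z points along the fingers, x is the direction in which the jaws open and shut, and the axes are right-handed (so a half turn about z gives the same grasp; the last joint's range is limited). The gripper opens to 91 mm and grips with 3 to 60 N. Pads are 32 mm wide; open, the fingers measure 118 mm over their backs; the gripper's body (76 mm by 178 mm) begins 60 mm behind the grasp point.
Start: joints at [62.796, 18.312, 89.639, -0, 72.044, -1.146], TCP at [252.593, 516.568, 188.876] pointing down, gripper open.
Joint ranges: [-177.97, 177.97], [-48.28, 115.42], [12.27, 149.76], [-77.06, 257.06], [2.81, 150.46], [-146.56, 146.56]. Speed limits (degrees/s): [147.25, 147.25, 180, 180, 180, 180].

## Interface

Orientations are given as [roll, pitch, yaw] about the fixed x, y, z axes, in that order (R = Rz(yaw) Ry(pitch) Rx(roll)).
In Python, from workcell import env gives the robot as it stands.
- The arm moves only by the shell command python3 -m pendant 'ROWS' [FORCE]. ROWS is JSON, a list of rows, each an object with "xyz": the shift along the tool's x, y, z in m, a list of three; "roll": the turn about the tool's z in degrees; "jaw": the closure, from 0 (fully open) to 1 (shut). A call has exactly 8 rows; each row is the pose to reach, as a shift and turn from the pose commanded when the call began, along the tool's axes at that moment; what a row does not reach only later rows make up. A row lasts 1/8 s, in which the tool goes at most 62.5 mm and 10.7 degrees, less where a joint would pass 70% of its speed; a pose out of reach is approached as far as the arm can. A call with a gripper value outside its range is refused whole. The fingers move at their own pace and stop on an object; FORCE is the grip in N (left out, the last holds). Time passes only in rows, so rows that repeat a pose let the fingers close, or fill a call up. It gives the time, the measured TCP pose, the force and the opening at its end, in the units of the state.
- env.state(): the state, without advancing time (a new reading comes with each control period).
- env.grab_frame(name): name is "side" or "top"; returns (picture, depth): 480x640x3 uint8, blue, green, red; 480x640 float32, mm along the optical axis (not along the pixel's ray), 0 where there is no reading.
- env.camera_params(name): a dict with "camera_matrix" (3x3 intrinsics, pixels), "cam_to_world" (4x4, takes a point from camera to world coordinates). Camera axes: x right, y up, looking along -z (the intrinsics and any distortion apply to the point x, -y, -z); pixel columns grow to the right and rows downward; lengths in mm; the calibration is good to about 2 mm. A picture is of the moment at which its call begins. camera_params takes no time and is no camera call.
- env.job_done(): hands the job in, once; it reports no verdict.
The state is a dict: "time_s": time; "qpos": joint angles; "qvel": joint speeds; "effort": joint torques, N m; "ee_pos": TCP position; "ee_rot": TCP orientation; "force": force on the tool from outside, world axes, zero at the start; "torque": the same for the moment, N m; "gripper_width": finger opening in mm.
Only numpy, scipy, OpenCV 4.12 (cv2) and the standard library are available. Lean on these libraries where they do the work, as an engineer would, in place of code of your own. Each camera call takes 0.05 s, during which the arm holds its last target. There are 200 camera calls.

## Task

Slide the parts tote out of its runner dock, lift it by its handle clear of the bench, and tip it towards its cut-down scoop corner until all four nuts have slid together into that corner. Finish while still holding the tote there, steady, in the air and clearly tilted down to that corner both lengthwise and sideways, so that the nuts stay there to be picked out; spill no nut and leave the other things on the bench alone.

Things in the scene. Friction and masses are not known exactly. Their poses are not given: they have to be found in the camera images.
- dock: Fixed runner dock: two dark steel rails, 14 mm high, x -10 to +90 mm of its frame, outer faces y +-92, joined by a 30 mm high stop at the back. Inward lips (10 to 15 mm high, inner edges y +-70) overhang the tote's flanges: it can leave only by sliding along the dock's -x, not upwards. Origin: on the bench, where the tote's origin is when fully home; x along the rails to the stop, z up.
- tote: Loose open blue plastic tote, 0.28 to 0.44 kg, 180 (x) x 130 (y) mm, walls 55 high, 4 thick. Base plate 180 x 154 x 5: side flanges run under the dock's lips with 3 mm side play; free once its origin is 100 mm to -x of the dock's. Smooth inside, 172 x 122, floor at z 5: nuts slide from 9 to 14 degrees of tilt. Origin: centre of underside; x to the dock's stop, y left seen from the robot, z up.
- tote_handle (a point): Middle of the tote's bridge handle, 89 mm above the tote's underside, over its centre, axes as the tote's. Aluminium bar along x, 180 mm long, 14 wide (y), 18 high, on a post at each end wall; its underside is 25 mm above the rims.
- tote_corner (a point): Scoop corner of the tote: inner corner of its floor at (-86, +61, 5) mm of the tote, that is its end away from the stop and its left side, seen from the robot. Only here is the rim cut down: both walls are just 30 mm high for 45 mm from the corner. Axes as the tote's.
- nut0: One of four alike loose steel hexagon nuts, 18 mm across flats, 10 mm high, 16 g, lying flat on the tote's floor, away from the scoop corner. Origin: centre of its underside.
- nut1: One of four alike loose steel hexagon nuts, 18 mm across flats, 10 mm high, 16 g, lying flat on the tote's floor, away from the scoop corner. Origin: centre of its underside.
- nut2: One of four alike loose steel hexagon nuts, 18 mm across flats, 10 mm high, 16 g, lying flat on the tote's floor, away from the scoop corner. Origin: centre of its underside.
- nut3: One of four alike loose steel hexagon nuts, 18 mm across flats, 10 mm high, 16 g, lying flat on the tote's floor, away from the scoop corner. Origin: centre of its underside.
- spray_can: Bystander: metal can 54 mm in diameter, 150 mm high, standing on the bench to the left. Origin: centre of its underside.
- carton: Bystander: closed cardboard carton 100 x 130 x 70 mm (x, y, z) on the bench to the right. Origin: centre of its underside.
- wrench: Bystander: steel wrench about 180 mm long (along its x), lying on the bench to the right. Origin: middle of its underside.
Mind the look-alikes: they are no part of the job. Of the things that look like the tote, the smaller one is meant.

How it is judged (in metres and radians):
On the way, in this order (a step that is already met when the one before it is completed fails the run):
1. the tote is slid out, clear of the dock's rails (x of tote in the frame of dock below -0.1 m), for 0.1 s.
2. the tote, held clear of the bench and tipped to its scoop corner, has all nuts there (distance between each of nut0, nut1, nut2, nut3 and tote_corner below 0.07 m and angle between tote's own x axis and vertical below 1.4708 rad and angle between tote's own y axis and vertical above 1.6708 rad and height (world z) of tote_corner above 0.04 m), for 0.2 s.
At the end, for the whole second after the job is handed in: The gripper holds the tote in the air, touching nothing else, its scoop corner over 40 mm above the bench; the tote slopes down to that corner by over 0.1 rad along both its x and y; every nut's origin is within 70 mm of the corner; tote and nuts slower than 30 mm/s (all of step 2 and linear speed of each of nut0, nut1, nut2, nut3, tote below 0.03 m/s and contact force between the fingers and tote above 1 N and contact force between each of table, dock, spray_can, carton and tote below 0.1 N); the arm keeps its last pose, push and grip.
It fails at once if a nut is spilled from the tote (distance between any of nut0, nut1, nut2, nut3 and tote above 0.15 m).
It fails at once if a bystander is shifted by more than 20 mm (distance of any of spray_can, carton, wrench from where it was at the start of the episode above 0.02 m).
It also fails if it takes over 45 s, if anything falls off the work surface, if the arm or the gripper's body presses on something with over 40 N, if the wrist force passes 120 N, or if a joint passes its speed limit or range.

## Working session

There is one attempt and no reset: what is moved stays moved. The work goes in short steps, Python scripts to look and compute and a shell command to move; the robot and the scene stay as the last step left them, time stands still between calls to the robot, and variables do not carry over. Pictures are saved under pics/ and viewed, about 8 in all and at most 12, crops included, and the job is handed in when it is done.

```bash
ls; mkdir -p pics
cat > h.py <<'E'
import numpy as np, cv2
from workcell import env
from scipy.spatial.transform import Rotation as R
def cloud(name):
    im,d=env.grab_frame(name); p=env.camera_params(name); K=np.array(p["camera_matrix"]);T=np.array(p["cam_to_world"])
    v,u=np.mgrid[:480,:640]
    P=np.stack([(u-K[0,2])/K[0,0]*d,-(v-K[1,2])/K[1,1]*d,-d],-1)
    W=P@T[:3,:3].T+T[:3,3]; W[d==0]=np.nan
    return im,d,W
E
python3 - <<'E'
from h import *
for n in("top","side"):
    im,d,W=cloud(n); cv2.imwrite(f"pics/{n}0.png",im); np.save(f"pics/{n}0.npy",W); p=env.camera_params(n); print(n,p)
print(env.state(), env.grip_point_offset)
E
```

```text
pics
top {'camera_matrix': array([[553.33412359,   0.        , 330.09422034],
       [  0.        , 553.33412359, 239.38759521],
       [  0.        ,   0.        ,   1.        ]]), 'cam_to_world': array([[-6.68896950e-03,  9.97734524e-01, -6.69408512e-02,
         4.56913016e+02],
       [-9.99977593e-01, -6.65606989e-03,  7.14494885e-04,
        -7.89415826e+00],
       [ 2.67313230e-04,  6.69441305e-02,  9.97756690e-01,
         1.58001416e+03],
       [ 0.00000000e+00,  0.00000000e+00,  0.00000000e+00,
         1.00000000e+00]])}
side {'camera_matrix': array([[436.07565701,   0.        , 319.47288775],
       [  0.        , 436.07565701, 241.04177788],
       [  0.        ,   0.        ,   1.        ]]), 'cam_to_world': array([[ 9.97681262e-01,  3.03939289e-02, -6.08958824e-02,
         4.84867222e+02],
       [-6.80020622e-02,  4.81927636e-01, -8.73568242e-01,
        -8.96671845e+02],
       [ 2.79623761e-03,  8.75683712e-01,  4.82877022e-01,
         5.90723800e+02],
       [ 0.00000000e+00,  0.00000000e+00,  0.00000000e+00,
         1.00000000e+00]])}
{'time_s': 0.1, 'qpos': array([ 6.27943980e+01,  1.83497108e+01,  8.96981062e+01,  1.68722051e-03,
        7.20438652e+01, -1.14463575e+00]), 'qvel': array([ 0.13776575,  0.00962096, -0.11068333,  0.03210533, -0.0293915 ,
        0.06725547]), 'effort': array([ 5.84162772e-04, -4.13330805e+01, -2.32509238e+01,  7.30306841e-02,
        4.21950035e-02, -4.32831166e-05]), 'ee_pos': array([252.37322528, 516.12315251, 188.09588818]), 'ee_rot': array([-1.79996565e+02,  9.16318958e-02,  6.39385151e+01]), 'force': array([-0.0723978 , -0.10620864, -0.75646026]), 'torque': array([-0.02010441, -0.09080138, -0.00930157]), 'gripper_width': 91.12309016939373} 18.8
```

View pics/top0.png

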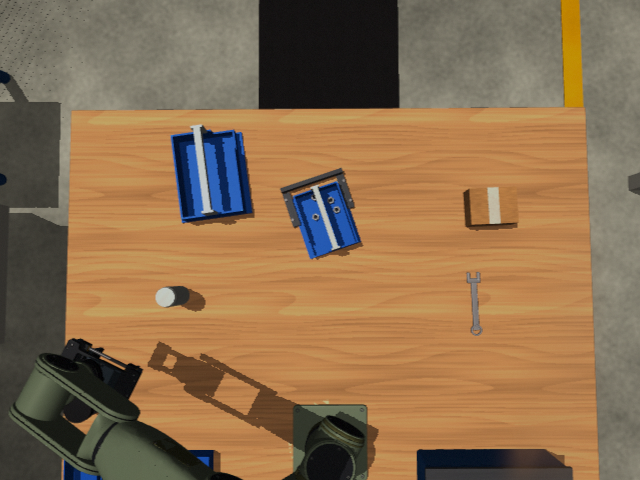

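View pics/side0.png

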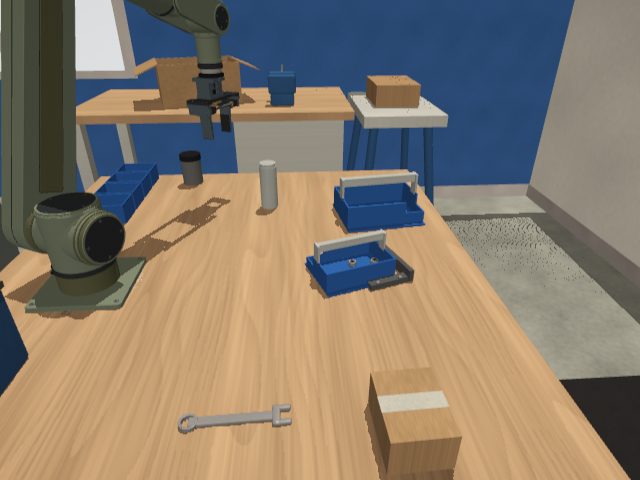

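Candidates for the tote are the small blue tote in the dark dock at (326,218) and the larger blue one at (210,175); the blue bins at (140,465) and (495,465) have no handle. I choose the smaller one at (326,218): it is in the dock and has nuts inside. The spray can is at (172,297), the carton at (490,207) and the wrench at (475,303). Next I measure it and check the choice in a crop.

Run:
```python
from h import *
im=cv2.imread("pics/top0.png"); W=np.load("pics/top0.npy")
sub=np.zeros((480,640),bool); sub[155:275,265:375]=1
z=W[...,2]; hsv=cv2.cvtColor(im,cv2.COLOR_BGR2HSV)
m=sub&(z>80)&(z<115)&(hsv[...,1]<90)
P=W[m]; r=cv2.minAreaRect(P[:,:2].astype(np.float32)); print("handle",m.sum(),r,np.median(P[:,2]),P[:,:2].mean(0))
c,s,vt=np.linalg.svd(P[:,:2]-P[:,:2].mean(0),full_matrices=False); print("yaw",np.degrees(np.arctan2(vt[0,1],vt[0,0])))
b=sub&(hsv[...,0]>100)&(hsv[...,0]<130)&(hsv[...,1]>120)&(z>45)&(z<65); print("rim",cv2.minAreaRect(W[b][:,:2].astype(np.float32)))
m=sub&(z>22)&(z<36)&(hsv[...,1]<100)&(hsv[...,2]<110); print("stop",m.sum(),cv2.minAreaRect(W[m][:,:2].astype(np.float32)))
for n,(u,v) in dict(can=(168,297),bigtote=(210,175),carton=(490,207),wrench=(475,303)).items(): print(n,W[v,u])
cr=cv2.resize(im[155:275,260:380],(600,600),interpolation=cv2.INTER_CUBIC); cv2.imwrite("pics/crop0.png",cr)
```

```text
handle 359 ((616.9326171875, 4.747688293457031), (179.81732177734375, 21.21839714050293), 18.631187438964844) 96.46471282000562 [617.38285066   4.50380768]
yaw -161.56153929528497
rim ((617.0839233398438, 3.7719573974609375), (179.8426513671875, 129.90223693847656), 18.66106414794922)
stop 282 ((633.4932861328125, 11.891250610351562), (216.65370178222656, 181.2373504638672), 18.2221622467041)
can [407.23147189 408.09626688 153.00529967]
bigtote [750.32586149 334.90264057   5.49547412]
carton [ 644.675825   -449.25425627   68.01358695]
wrench [ 379.57806546 -416.84036417    9.67606649]
```

View pics/crop0.png

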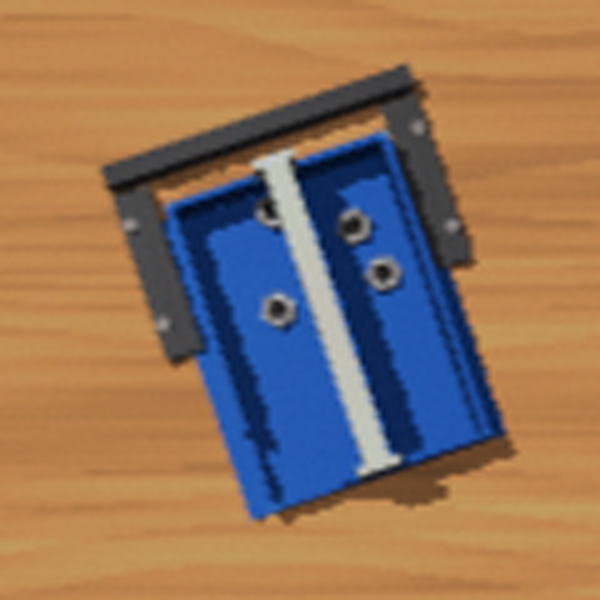

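The crop shows the small tote in the dock, handle running from (270,160) to (380,465), nuts at (268,212), (352,226), (383,272) and (278,310). The near-left scoop corner is at about (255,515). Tote origin is about (617,4), yaw 18.5°.

The pendant only shifts and rolls about tool z, so it has no direct tilt command. I'll approach the tote first, then find out how the arm behaves at its reach limit.

```bash
python3 -m pendant '[{"xyz":[-0.3,0.552,-0.06],"roll":135.4,"jaw":0},{"xyz":[-0.3,0.552,-0.06],"roll":135.4,"jaw":0},{"xyz":[-0.3,0.552,-0.06],"roll":135.4,"jaw":0},{"xyz":[-0.3,0.552,-0.06],"roll":135.4,"jaw":0},{"xyz":[-0.3,0.552,-0.06],"roll":135.4,"jaw":0},{"xyz":[-0.3,0.552,-0.06],"roll":135.4,"jaw":0},{"xyz":[-0.3,0.552,-0.06],"roll":135.4,"jaw":0},{"xyz":[-0.3,0.552,-0.06],"roll":135.4,"jaw":0}]' 60; python3 -c "
from h import *
print(env.state()['qpos'],env.state()['ee_rot'])"
```

```text
time_s: 1.1
ee_pos: [541.8, 109.1, 236.3]
ee_rot: [-180.0, 0.0, -22.4]
force: [1.1, 1.0, 0.6]
gripper_width: 90.9
[1.01812066e+01 1.47962874e+01 8.77819206e+01 2.03944962e-02
 7.74387981e+01 3.25426010e+01] [-1.79992369e+02  2.50441272e-02 -2.23658311e+01]
```

```bash
python3 -m pendant '[{"xyz":[0.4,-0.12,0],"roll":49,"jaw":0},{"xyz":[0.4,-0.12,0],"roll":49,"jaw":0},{"xyz":[0.4,-0.12,0],"roll":49,"jaw":0},{"xyz":[0.4,-0.12,0],"roll":49,"jaw":0},{"xyz":[0.4,-0.12,0],"roll":49,"jaw":0},{"xyz":[0.5,-0.15,0],"roll":49,"jaw":0},{"xyz":[0.5,-0.15,0],"roll":49,"jaw":0},{"xyz":[0.5,-0.15,0],"roll":49,"jaw":0}]'; python3 -c "
from h import *
print(env.state()['qpos'],env.state()['ee_rot'])"
```

```text
time_s: 2.1
ee_pos: [923.3, 62.4, 193.1]
ee_rot: [-177.8, -0.6, -71.0]
force: [0.1, -0.2, 0.4]
gripper_width: 91.2
[3.13953456e+00 5.90072428e+01 1.24774291e+01 3.72365588e-02
 1.06190015e+02 7.41709679e+01] [-177.75314391   -0.60013795  -71.03209402]
```

Stretching traded a 2.3° tilt. A cleaner way to tilt is joint 5's upper limit high up: j2+j3+j5=180 is vertical, so j2+j3<30 forces a tilt. I'll test that high region briefly.

```bash
python3 -m pendant '[{"xyz":[-0.18,0.52,-0.85],"roll":0,"jaw":0},{"xyz":[-0.18,0.52,-0.85],"roll":0,"jaw":0},{"xyz":[-0.18,0.52,-0.85],"roll":0,"jaw":0},{"xyz":[-0.18,0.52,-0.85],"roll":0,"jaw":0},{"xyz":[-0.18,0.52,-0.85],"roll":0,"jaw":0},{"xyz":[-0.18,0.52,-0.85],"roll":0,"jaw":0},{"xyz":[-0.18,0.52,-0.85],"roll":0,"jaw":0},{"xyz":[-0.18,0.52,-0.85],"roll":0,"jaw":0}]'; python3 -c "
from h import *
print(env.state()['qpos'],env.state()['ee_rot'])"
```

```text
time_s: 3.1
ee_pos: [612.9, 60.4, 585.3]
ee_rot: [-176.6, -0.9, -71.0]
force: [0.1, 0.4, 0.3]
gripper_width: 91.1
[ 4.56722886e+00  2.98988364e+01  1.22824436e+01 -1.61863594e-02
  1.34309518e+02  7.55389099e+01] [-176.60442185   -0.88633899  -71.00961483]
```

```bash
python3 -m pendant '[{"xyz":[-0.08,0.24,-0.5],"roll":0,"jaw":0},{"xyz":[-0.08,0.24,-0.5],"roll":0,"jaw":0},{"xyz":[-0.08,0.24,-0.5],"roll":0,"jaw":0},{"xyz":[-0.08,0.24,-0.5],"roll":0,"jaw":0},{"xyz":[-0.08,0.24,-0.5],"roll":0,"jaw":0},{"xyz":[-0.08,0.24,-0.5],"roll":0,"jaw":0},{"xyz":[-0.08,0.24,-0.5],"roll":0,"jaw":0},{"xyz":[-0.08,0.24,-0.5],"roll":0,"jaw":0}]'; python3 -c "
from h import *
print(env.state()['qpos'],env.state()['ee_rot'])"
```

```text
time_s: 4.1
ee_pos: [343.7, 48.5, 732.0]
ee_rot: [-174.5, -1.4, -71.1]
force: [0.1, -0.0, -0.3]
gripper_width: 91.3
[  6.24913683  11.61276598  12.30032749  -0.21604391 150.40037794
  77.05187304] [-174.47653786   -1.3575887   -71.06137723]
```

```bash
cat >> h.py <<'E'
def tool():
    s=env.state(); return np.array(s['ee_pos']),R.from_euler('xyz',s['ee_rot'],degrees=True)
def rows(wps):
    p,r=tool()
    for w in wps: print(w, np.round(r.inv().apply(np.array(w)-p)/1000,3))
D=[(18.35,89.70,72.04,574.5,188.1),(14.80,87.78,77.44,552.7,236.3),(59.007,12.477,106.19,925.4,193.1),(29.899,12.282,134.31,615.9,585.3),(11.613,12.30,150.40,347.1,732.0)]
def fk(x,j2,j3,j5):
    a,L1,L2,off,d,Lt=x; A=np.radians
    return np.array([a+L1*np.sin(A(j2))+L2*np.sin(A(j2+j3)+off)+Lt*np.sin(A(j2+j3+j5)), d+L1*np.cos(A(j2))+L2*np.cos(A(j2+j3)+off)+Lt*np.cos(A(j2+j3+j5))])
E
python3 - <<'E'
from h import *
from scipy.optimize import least_squares
res=least_squares(lambda x:np.concatenate([fk(x,*d[:3])-d[3:] for d in D]),[0,450,450,0,300,250]); x=res.x
print(np.round(x,3),np.round(res.fun,1)); np.save("kin.npy",x)
for j2 in(12,5,0,-5,-10,-15): print(j2,fk(x,j2,12.3,150.4),180-(j2+162.7))
for rr,z in((400,450),(450,500),(400,550),(350,600)):
    s=least_squares(lambda q:fk(x,q[0],q[1],180-q[0]-q[1])-[rr,z],[0,60]).x; print(rr,z,s,180-s.sum())
p,r=tool(); print(p,r.as_matrix()[:,2])
c=lambda a,rr,z:[round(rr*np.cos(np.radians(a))),round(rr*np.sin(np.radians(a))),z]
rows([c(a,370,z) for a,z in((0,700),(-10,650),(-20,600),(-30,580),(-40,560),(-50,560),(-59,560),(-68,560))])
im,d=env.grab_frame("side"); cv2.imwrite("pics/side1.png",im)
E
```

```text
[3.56000e-01 5.91647e+02 4.17648e+02 6.10000e-02 1.36756e+02 3.56817e+02] [ 0.  0. -0. -0. -0.  0.  0.  0. -0. -0.]
12 [351.10166482 729.63190962] 5.300000000000011
5 [276.23380424 767.95785549] 12.300000000000011
0 [220.17109822 789.60028404] 17.30000000000001
-5 [162.43546578 806.27416983] 22.30000000000001
-10 [103.46630996 817.85261452] 27.30000000000001
-15 [ 43.71242163 824.24749916] 32.30000000000001
400 450 [-1.02261346 76.68942724] 104.33318621835983
450 500 [ 5.13984249 63.11161905] 111.74853846234986
400 550 [ 2.15222213 58.99681703] 118.85096083893121
350 600 [-8.89196835e-04  5.33475107e+01] 126.6533784546146
[343.70014633  48.52886504 731.99041476] [ 0.09869656  0.00893392 -0.99507747]
[370, 0, 700] [ 0.054 -0.006  0.034]
[364, -64, 650] [0.111 0.025 0.083]
[348, -127, 600] [0.164 0.066 0.13 ]
[320, -185, 580] [0.21  0.113 0.147]
[283, -238, 560] [0.247 0.167 0.163]
[238, -283, 560] [0.275 0.224 0.158]
[191, -317, 560] [0.292 0.279 0.153]
[139, -343, 560] [0.3   0.336 0.147]
```

Kinematics fit exactly. Plan:
1. Unloaded, tilt the tool about 18° behind the robot at azimuth −161.5°, using the j5 limit, so the fingers lean toward the tote's −x.
2. Come back and grip the flat tote; that tilt lies about the jaw axis, so the pads still sit flat.
3. Slide out and lift, then roll −90° about the tool axis. This cones the tote down toward (−x,+y), about 17° in each.

```bash
python3 -m pendant '[{"xyz":[0.054,-0.006,0.034],"roll":0,"jaw":0},{"xyz":[0.111,0.025,0.083],"roll":0,"jaw":0},{"xyz":[0.164,0.066,0.13],"roll":0,"jaw":0},{"xyz":[0.21,0.113,0.147],"roll":0,"jaw":0},{"xyz":[0.247,0.167,0.163],"roll":0,"jaw":0},{"xyz":[0.275,0.224,0.158],"roll":0,"jaw":0},{"xyz":[0.292,0.279,0.153],"roll":0,"jaw":0},{"xyz":[0.3,0.336,0.147],"roll":0,"jaw":0}]'
python3 - <<'E'
from h import *
print(env.state()['qpos'],env.state()['ee_rot'])
c=lambda a,rr,z:[round(rr*np.cos(np.radians(a))),round(rr*np.sin(np.radians(a))),z]
rows([c(a,rr,z) for a,rr,z in((-77,350,560),(-87,340,560),(-98,330,560),(-109,325,570),(-120,320,590),(-131,320,610),(-142,320,640),(-152,320,670),(-161.5,320,700))])
E
```

```text
time_s: 5.15
ee_pos: [167.3, -326.5, 559.0]
ee_rot: [-174.6, -1.1, -71.1]
force: [0.4, -1.7, 0.2]
gripper_width: 91.1
[-69.93795424  -1.69379472  61.75791644   6.09913773 118.57876135
   4.05915549] [-174.6233156    -1.11433491  -71.06623364]
[79, -341, 560] [-0.015  0.088 -0.01 ]
[18, -340, 560] [-0.036  0.145 -0.015]
[-46, -327, 560] [-0.069  0.201 -0.021]
[-106, -307, 570] [-0.107  0.25  -0.037]
[-160, -277, 590] [-0.152  0.289 -0.061]
[-210, -242, 610] [-0.201  0.323 -0.086]
[-252, -197, 640] [-0.257  0.345 -0.119]
[-283, -150, 670] [-0.311  0.356 -0.151]
[-303, -102, 700] [-0.362  0.357 -0.182]
```

View pics/side1.png

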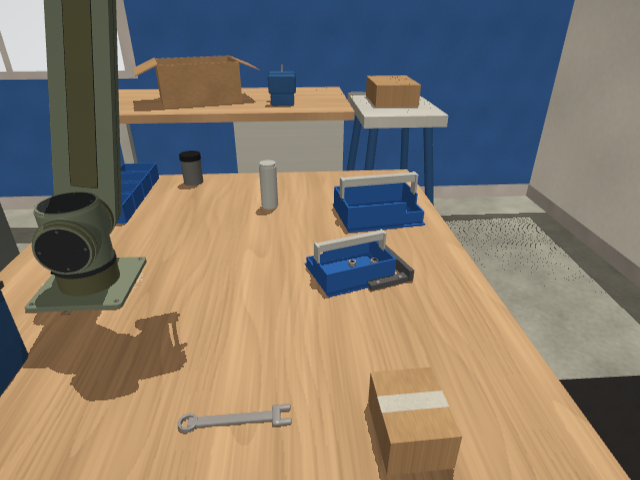

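```bash
python3 -m pendant '[{"xyz":[-0.015,0.088,-0.01],"roll":0,"jaw":0},{"xyz":[-0.036,0.145,-0.015],"roll":0,"jaw":0},{"xyz":[-0.069,0.201,-0.021],"roll":0,"jaw":0},{"xyz":[-0.107,0.25,-0.037],"roll":0,"jaw":0},{"xyz":[-0.152,0.289,-0.061],"roll":0,"jaw":0},{"xyz":[-0.201,0.323,-0.086],"roll":0,"jaw":0},{"xyz":[-0.257,0.345,-0.119],"roll":0,"jaw":0},{"xyz":[-0.311,0.356,-0.151],"roll":0,"jaw":0}]'
python3 - <<'E'
from h import *
print(env.state()['qpos'],env.state()['ee_rot'],tool()[1].as_matrix()[:,2])
c=lambda a,rr,z:[round(rr*np.cos(np.radians(a))),round(rr*np.sin(np.radians(a))),z]
rows([c(-161.5,rr,z) for rr,z in((320,700),(300,750),(250,800),(200,840),(150,880),(50,1000))])
E
```

```text
time_s: 6.15
ee_pos: [-263.3, -172.5, 653.7]
ee_rot: [-174.4, -1.3, -71.1]
force: [-1.3, -0.2, 0.9]
gripper_width: 90.9
[-151.39298768    3.73384736   40.39004422    3.51736269  141.10874636
  -77.73123468] [-174.42084656   -1.29356011  -71.08763326] [ 0.09925474  0.01025626 -0.9950092 ]
[-303, -102, 700] [-0.079  0.01  -0.049]
[-284, -95, 750] [-0.078 -0.015 -0.097]
[-237, -79, 800] [-0.077 -0.069 -0.142]
[-190, -63, 840] [-0.076 -0.123 -0.177]
[-142, -48, 880] [-0.073 -0.177 -0.212]
[-47, -16, 1000] [-0.07  -0.288 -0.322]
```

```bash
python3 -m pendant '[{"xyz":[-0.079,0.01,-0.049],"roll":0,"jaw":0},{"xyz":[-0.078,-0.015,-0.097],"roll":0,"jaw":0},{"xyz":[-0.077,-0.069,-0.142],"roll":0,"jaw":0},{"xyz":[-0.076,-0.123,-0.177],"roll":0,"jaw":0},{"xyz":[-0.073,-0.177,-0.212],"roll":0,"jaw":0},{"xyz":[-0.073,-0.177,-0.212],"roll":0,"jaw":0},{"xyz":[-0.073,-0.177,-0.212],"roll":0,"jaw":0},{"xyz":[-0.073,-0.177,-0.212],"roll":0,"jaw":0}]'
cat > st.py <<'E'
from h import *
s=env.state(); q=s['qpos']; print(q, 'sum',q[1]+q[2]+q[4],'t',tool()[1].as_matrix()[:,2],'x',tool()[1].as_matrix()[:,0], 'r',np.hypot(*s['ee_pos'][:2]))
E
python3 st.py
python3 - <<'E'
from h import *
c=lambda a,rr,z:[round(rr*np.cos(np.radians(a))),round(rr*np.sin(np.radians(a))),z]
rows([c(-161.5,rr,z) for rr,z in((250,850),(200,900),(150,950),(100,1000),(50,1000),(0,1000))])
E
```

```text
time_s: 7.15
ee_pos: [-362.6, -143.9, 704.7]
ee_rot: [178.6, -1.5, -71.0]
force: [-0.1, 0.4, 0.3]
gripper_width: 91.3
[-161.43440068   15.86054208   12.33061805    3.02964158  150.40443393
  -87.73332201] sum 178.5955940598966 t [-0.01434607 -0.0323539  -0.99937351] x [ 0.32495839 -0.94537247  0.02594086] r 390.1282979034584
[-237, -79, 850] [-0.017 -0.136 -0.149]
[-190, -63, 900] [-0.015 -0.185 -0.2  ]
[-142, -48, 950] [-0.013 -0.234 -0.251]
[-95, -32, 1000] [-0.011 -0.282 -0.303]
[-47, -16, 1000] [-0.011 -0.333 -0.304]
[0, 0, 1000] [-0.011 -0.382 -0.305]
```

```bash
python3 -m pendant '[{"xyz":[-0.015,-0.185,-0.2],"roll":0,"jaw":0},{"xyz":[-0.015,-0.185,-0.2],"roll":0,"jaw":0},{"xyz":[-0.011,-0.333,-0.25],"roll":0,"jaw":0},{"xyz":[-0.011,-0.333,-0.25],"roll":0,"jaw":0},{"xyz":[-0.011,-0.333,-0.25],"roll":0,"jaw":0},{"xyz":[-0.011,-0.333,-0.25],"roll":0,"jaw":0},{"xyz":[-0.011,-0.333,-0.25],"roll":0,"jaw":0},{"xyz":[-0.011,-0.333,-0.25],"roll":0,"jaw":0}]';python3 st.py
python3 - <<'E'
from h import *
c=lambda a,rr,z:[round(rr*np.cos(np.radians(a))),round(rr*np.sin(np.radians(a))),z]
rows([c(-161.5,rr,z) for rr,z in((200,850),(100,900),(0,900),(-100,900),(-200,900))])
E
```

```text
time_s: 8.15
ee_pos: [-296.7, -132.2, 744.7]
ee_rot: [172.3, -1.8, -71.0]
force: [0.8, 0.2, -0.3]
gripper_width: 91.2
[-159.85164929    9.44238566   12.33555175    3.34658018  150.39730998
  -85.67047771] sum 172.17524739622326 t [-0.11714491 -0.07369735 -0.99037658] x [ 0.32483469 -0.94523215  0.03191551] r 324.77357091358755
[-190, -63, 850] [-0.027 -0.108 -0.122]
[-95, -32, 900] [-0.024 -0.2   -0.185]
[0, 0, 900] [-0.024 -0.3   -0.198]
[95, 32, 900] [-0.023 -0.399 -0.212]
[190, 63, 900] [-0.021 -0.498 -0.225]
```

```bash
python3 -m pendant '[{"xyz":[-0.022,-0.5,-0.2],"roll":0,"jaw":0},{"xyz":[-0.022,-0.5,-0.2],"roll":0,"jaw":0},{"xyz":[-0.022,-0.5,-0.2],"roll":0,"jaw":0},{"xyz":[-0.022,-0.5,-0.2],"roll":0,"jaw":0},{"xyz":[-0.022,-0.5,-0.2],"roll":0,"jaw":0},{"xyz":[-0.022,-0.5,-0.2],"roll":0,"jaw":0},{"xyz":[-0.022,-0.5,-0.2],"roll":0,"jaw":0},{"xyz":[-0.022,-0.5,-0.2],"roll":0,"jaw":0}]';python3 st.py
```

```text
time_s: 9.15
ee_pos: [30.6, -1.7, 705.3]
ee_rot: [170.2, -2.5, -70.9]
force: [-0.8, 0.6, 1.5]
gripper_width: 90.8
[-150.90959798  -25.20329096   44.6971692     1.55480769  150.41607535
  -78.40571473] sum 169.90995359318111 t [-0.14643288 -0.0968007  -0.98447297] x [ 0.32743601 -0.94384356  0.0441021 ] r 30.6652665678945
```

```bash
python3 -m pendant '[{"xyz":[0.01,-0.05,-0.3],"roll":0,"jaw":0},{"xyz":[0.01,-0.05,-0.3],"roll":0,"jaw":0},{"xyz":[0.01,-0.05,-0.3],"roll":0,"jaw":0},{"xyz":[0.01,-0.05,-0.3],"roll":0,"jaw":0},{"xyz":[0.01,-0.05,-0.3],"roll":0,"jaw":0},{"xyz":[0.01,-0.05,-0.3],"roll":0,"jaw":0},{"xyz":[0.01,-0.05,-0.3],"roll":0,"jaw":0},{"xyz":[0.01,-0.05,-0.3],"roll":0,"jaw":0}]';python3 st.py
```

```text
time_s: 10.15
ee_pos: [10.9, -11.3, 724.4]
ee_rot: [168.2, -3.3, -70.8]
force: [-0.5, 0.4, -0.9]
gripper_width: 91.3
[-148.1755249   -22.67634467   39.99620211    1.24231123  150.40427505
  -75.89823524] sum 167.7241324940397 t [-0.17491484 -0.12115738 -0.97710065] x [ 0.32854248 -0.94270184  0.05807829] r 15.710869969430483
```

Run:
```python
from h import *
c=lambda a,rr,z:[round(rr*np.cos(np.radians(a))),round(rr*np.sin(np.radians(a))),z]
rows([c(-176,rr,z) for rr,z in((290,730),(290,760),(250,850),(200,950),(50,1000))])
```

```text
[-289, -20, 730] [-0.09   0.282  0.048]
[-289, -20, 760] [-0.088  0.288  0.019]
[-249, -17, 850] [-0.073  0.269 -0.077]
[-200, -14, 950] [-0.054  0.243 -0.183]
[-50, -3, 1000] [-0.012  0.11  -0.26 ]
```

```bash
python3 -m pendant '[{"xyz":[-0.09,0.282,0.048],"roll":0,"jaw":0},{"xyz":[-0.09,0.282,0.048],"roll":0,"jaw":0},{"xyz":[-0.09,0.282,0.048],"roll":0,"jaw":0},{"xyz":[-0.09,0.282,0.048],"roll":0,"jaw":0},{"xyz":[-0.088,0.288,0.019],"roll":0,"jaw":0},{"xyz":[-0.073,0.269,-0.077],"roll":0,"jaw":0},{"xyz":[-0.054,0.243,-0.183],"roll":0,"jaw":0},{"xyz":[-0.054,0.243,-0.183],"roll":0,"jaw":0}]';python3 st.py;  python3 - <<'E'
from h import *
c=lambda a,rr,z:[round(rr*np.cos(np.radians(a))),round(rr*np.sin(np.radians(a))),z]
rows([c(-176,rr,z) for rr,z in((250,850),(200,900),(150,950),(150,1000))])
E
```

```text
time_s: 11.15
ee_pos: [-103.7, -87.5, 781.4]
ee_rot: [156.9, -2.7, -66.4]
force: [-1.1, -0.4, 1.3]
gripper_width: 91.4
[-66.45596551 -11.59014586  28.02179111 -52.47688149 150.35143824
 -48.6138231 ] sum 166.78308349518176 t [-0.34243363 -0.19628364 -0.91881007] x [ 0.40019503 -0.91525588  0.04637467] r 135.7038341539811
[-249, -17, 850] [-0.119  0.126 -0.027]
[-200, -14, 900] [-0.1    0.102 -0.09 ]
[-150, -10, 950] [-0.082  0.078 -0.154]
[-150, -10, 1000] [-0.079  0.098 -0.2  ]
```

```bash
cat > goal.py <<'E'
from h import *
import sys
p,r=tool(); M=r.as_matrix(); t=M[:,2]
ty=np.array([-np.sin(np.radians(18.5)),np.cos(np.radians(18.5)),0]); j=ty-(ty@t)*t; j/=np.linalg.norm(j)
print("roll to +y:",np.degrees(np.arctan2(M[:,1]@j,M[:,0]@j)),"jaw",j)
C=np.array([617,4,89.]); G=C+env.grip_point_offset*t
print("tcp goal",G)
if __name__=="__main__" :
    rows(eval(sys.argv[1]) if len(sys.argv)>1 else [list(np.round(G-90*t,1)),list(np.round(G,1))])
E
python3 goal.py "[(-70,-140,740),(-40,-200,720),(0,-250,690),(60,-250,670),(120,-240,650),(175,-220,630),(230,-195,610),(280,-165,590)]"
```

```text
roll to +y: -176.32422872682136 jaw [-0.34487485  0.93592852 -0.07140834]
tcp goal [6.10562248e+02 3.09867648e-01 7.17263707e+01]
(-70, -140, 740) [ 0.06  -0.026  0.037]
(-40, -200, 720) [ 0.126 -0.039  0.057]
(0, -250, 690) [ 0.186 -0.067  0.08 ]
(60, -250, 670) [ 0.209 -0.126  0.078]
(120, -240, 650) [ 0.223 -0.188  0.074]
(175, -220, 630) [ 0.226 -0.25   0.07 ]
(230, -195, 610) [ 0.224 -0.313  0.064]
(280, -165, 590) [ 0.216 -0.374  0.06 ]
```

```bash
python3 -m pendant '[{"xyz":[0.06,-0.026,0.037],"roll":-5,"jaw":0},{"xyz":[0.126,-0.039,0.057],"roll":-14,"jaw":0},{"xyz":[0.186,-0.067,0.08],"roll":-24,"jaw":0},{"xyz":[0.209,-0.126,0.078],"roll":-34,"jaw":0},{"xyz":[0.223,-0.188,0.074],"roll":-44,"jaw":0},{"xyz":[0.226,-0.25,0.07],"roll":-54,"jaw":0},{"xyz":[0.224,-0.313,0.064],"roll":-64,"jaw":0},{"xyz":[0.216,-0.374,0.06],"roll":-74,"jaw":0}]';python3 st.py;  python3 goal.py "[(320,-150,540),(360,-130,490),(400,-105,440),(440,-80,390),(480,-60,345),(520,-40,300),(560,-20,260),(600,0,220)]"
```

```text
time_s: 12.15
ee_pos: [267.6, -173.2, 594.7]
ee_rot: [170.8, 21.3, 5.7]
force: [0.5, -0.7, 0.4]
gripper_width: 91.0
[-16.42292452   3.36055653  55.28695334 -23.71295895 135.32281475
 -38.81861445] sum 193.97032462199192 t [-0.34113925 -0.19423571 -0.91972632] x [ 0.92698219  0.09283431 -0.36343611] r 318.7937035193143
roll to +y: -101.92879140891206 jaw [-0.34420958  0.93627537 -0.07005857]
tcp goal [6.10586582e+02 3.48368694e-01 7.17091452e+01]
(320, -150, 540) [ 0.071 -0.023  0.028]
(360, -130, 490) [ 0.128 -0.043  0.056]
(400, -105, 440) [ 0.185 -0.069  0.084]
(440, -80, 390) [ 0.243 -0.095  0.111]
(480, -60, 345) [ 0.298 -0.115  0.135]
(520, -40, 300) [ 0.353 -0.134  0.159]
(560, -20, 260) [ 0.407 -0.154  0.178]
(600, 0, 220) [ 0.46  -0.173  0.198]
```

Tilt held at 23°, as planned. On to the tote.

```bash
python3 -m pendant '[{"xyz":[0.071,-0.023,0.028],"roll":-10,"jaw":0},{"xyz":[0.128,-0.043,0.056],"roll":-20,"jaw":0},{"xyz":[0.185,-0.069,0.084],"roll":-30,"jaw":0},{"xyz":[0.243,-0.095,0.111],"roll":-40,"jaw":0},{"xyz":[0.298,-0.115,0.135],"roll":-50,"jaw":0},{"xyz":[0.353,-0.134,0.159],"roll":-60,"jaw":0},{"xyz":[0.407,-0.154,0.178],"roll":-70,"jaw":0},{"xyz":[0.46,-0.173,0.198],"roll":-80,"jaw":0}]';python3 st.py;  python3 goal.py
```

```text
time_s: 13.15
ee_pos: [580.3, -12.8, 239.9]
ee_rot: [-160.2, 12.1, 89.5]
force: [-0.1, 0.2, 0.4]
gripper_width: 91.0
[  3.71640514  29.98253132  67.7584164  -10.14238789 103.04205346
 -84.18215926] sum 200.7830011787597 t [-0.34091749 -0.19405828 -0.91984599] x [ 0.00785644  0.97784024 -0.20920502] r 580.4713664223385
roll to +y: -21.953373483771387 jaw [-0.34415665  0.93630094 -0.06997686]
tcp goal [6.10590751e+02 3.51704289e-01 7.17068953e+01]
[np.float64(641.3), np.float64(17.8), np.float64(154.5)] [0.048 0.083 0.052]
[np.float64(610.6), np.float64(0.4), np.float64(71.7)] [0.048 0.083 0.142]
```

```bash
python3 -m pendant '[{"xyz":[0.03,0.05,0.02],"roll":-10,"jaw":0},{"xyz":[0.048,0.083,0.05],"roll":-19,"jaw":0},{"xyz":[0.048,0.083,0.07],"roll":-22,"jaw":0},{"xyz":[0.048,0.083,0.1],"roll":-22,"jaw":0},{"xyz":[0.048,0.083,0.125],"roll":-22,"jaw":0},{"xyz":[0.048,0.083,0.14],"roll":-22,"jaw":0},{"xyz":[0.048,0.083,0.14],"roll":-22,"jaw":0},{"xyz":[0.048,0.083,0.14],"roll":-22,"jaw":0}]';python3 st.py;  python3 goal.py
python3 - <<'E'
from h import *
a,_,_=cloud("side"); b,_,_=cloud("top")
cv2.imwrite("pics/g1.png",np.hstack([cv2.resize(a[180:320,260:440],(400,311)),cv2.resize(b[150:290,240:420],(400,311))]))
E
```

```text
time_s: 14.15
ee_pos: [611.2, -0.6, 76.3]
ee_rot: [-157.4, 4.2, 109.9]
force: [0.4, 0.6, 0.4]
gripper_width: 91.3
[   4.50761438   38.37627431   76.10561619   -9.61265929   86.52854833
 -102.20462406] sum 201.0104388276855 t [-0.33853942 -0.19388625 -0.92076011] x [-0.33965961  0.93774394 -0.07257861] r 611.1550025783366
roll to +y: -0.29624266601232035 jaw [-0.34419213  0.93624143 -0.07059573]
tcp goal [6.10635459e+02 3.54938532e-01 7.16897099e+01]
[np.float64(641.1), np.float64(17.8), np.float64(154.6)] [ 0.001  0.002 -0.086]
[np.float64(610.6), np.float64(0.4), np.float64(71.7)] [0.001 0.002 0.004]
```

View pics/g1.png

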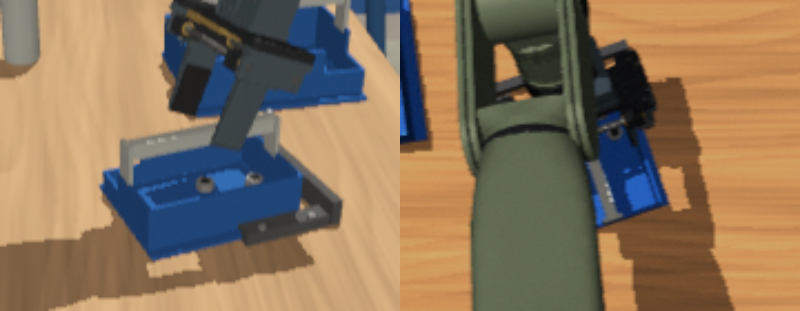

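The left half shows the fingers straddling the middle of the bar at (225,130), tips above the rim and leaning toward the tote's near end. Now closing at a moderate grip.

```bash
python3 -m pendant '[{"xyz":[0,0,0.003],"roll":0,"jaw":1},{"xyz":[0,0,0.003],"roll":0,"jaw":1},{"xyz":[0,0,0.003],"roll":0,"jaw":1},{"xyz":[0,0,0.003],"roll":0,"jaw":1},{"xyz":[0,0,0.003],"roll":0,"jaw":1},{"xyz":[0,0,0.003],"roll":0,"jaw":1},{"xyz":[0,0,0.003],"roll":0,"jaw":1},{"xyz":[0,0,0.003],"roll":0,"jaw":1}]' 25
python3 - <<'E'
from h import *
print(env.state()['torque'])
p,r=tool(); a=np.radians(18.5); d=np.array([-np.cos(a),-np.sin(a),0])
rows([list(p+d*k) for k in (20,50,80,110,140)]+[list(p+d*140+np.array([0,0,h])) for h in (50,150)])
E
```

```text
time_s: 15.25
ee_pos: [608.5, 0.1, 72.8]
ee_rot: [-157.3, 4.0, 109.9]
force: [-2.5, 6.7, 2.1]
gripper_width: 14.3
[ 1.05342207  0.37552422 -0.41293543]
[np.float64(589.531604465287), np.float64(-6.274316399638066), np.float64(72.79112601170915)] [ 0.    -0.018  0.008]
[np.float64(561.0818948091011), np.float64(-15.793456091790832), np.float64(72.79112601170915)] [ 0.001 -0.046  0.019]
[np.float64(532.6321851529151), np.float64(-25.312595783943596), np.float64(72.79112601170915)] [ 0.002 -0.074  0.031]
[np.float64(504.1824754967291), np.float64(-34.83173547609636), np.float64(72.79112601170915)] [ 0.003 -0.101  0.042]
[np.float64(475.73276584054315), np.float64(-44.350875168249125), np.float64(72.79112601170915)] [ 0.003 -0.129  0.054]
[np.float64(475.73276584054315), np.float64(-44.350875168249125), np.float64(122.79112601170915)] [-0.    -0.148  0.008]
[np.float64(475.73276584054315), np.float64(-44.350875168249125), np.float64(222.79112601170914)] [-0.007 -0.187 -0.084]
```

```bash
python3 -m pendant '[{"xyz":[0,-0.009,0.004],"roll":0,"jaw":1},{"xyz":[0,-0.028,0.012],"roll":0,"jaw":1},{"xyz":[0.001,-0.046,0.019],"roll":0,"jaw":1},{"xyz":[0.002,-0.066,0.027],"roll":0,"jaw":1},{"xyz":[0.002,-0.086,0.036],"roll":0,"jaw":1},{"xyz":[0.003,-0.106,0.044],"roll":0,"jaw":1},{"xyz":[0.003,-0.122,0.051],"roll":0,"jaw":1},{"xyz":[0.003,-0.13,0.054],"roll":0,"jaw":1}]'
python3 - <<'E'
from h import *
im,d,W=cloud("side"); cv2.imwrite("pics/s2.png",im[120:420,150:550]); print(env.state()['torque'])
E
```

```text
time_s: 16.25
ee_pos: [475.0, -46.6, 72.5]
ee_rot: [-157.3, 4.1, 109.9]
force: [0.8, -0.2, -5.3]
gripper_width: 13.5
[ 0.26638699 -0.18758595 -0.10081583]
```

View pics/s2.png

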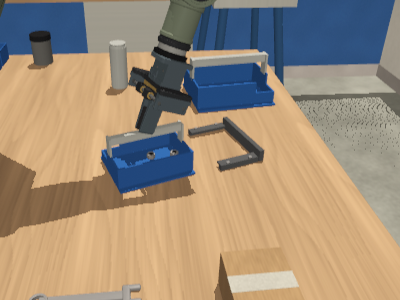

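The picture shows the tote out at (150,160) with the dock empty at (235,145), and the nuts inside. Grip up to 60 N and lift.

```bash
python3 -m pendant '[{"xyz":[0,0,0],"roll":0,"jaw":1},{"xyz":[-0.001,-0.004,-0.009],"roll":0,"jaw":1},{"xyz":[-0.002,-0.012,-0.028],"roll":0,"jaw":1},{"xyz":[-0.004,-0.023,-0.055],"roll":0,"jaw":1},{"xyz":[-0.006,-0.037,-0.09],"roll":0,"jaw":1},{"xyz":[-0.009,-0.052,-0.125],"roll":0,"jaw":1},{"xyz":[-0.011,-0.067,-0.16],"roll":0,"jaw":1},{"xyz":[-0.013,-0.077,-0.184],"roll":0,"jaw":1}]' 60; python3 st.py
python3 - <<'E'
from h import *
im,d,W=cloud("side"); cv2.imwrite("pics/s3.png",im[60:360,150:550])
p,r=tool(); M=r.as_matrix()
# tote axes: y = jaw axis (tool x), x = horizontal perpendicular
Y=M[:,0]; X=np.cross(Y,[0,0,1]); X/=np.linalg.norm(X); Z=np.cross(X,Y)
for ph in (0,30,60,75,90,105):
    Q=R.from_rotvec(np.radians(ph)*M[:,2]).as_matrix()
    x,y,z=Q@X,Q@Y,Q@Z; c=-86*x+61*y-84*z
    print(ph,"x slope(down to -x)",np.degrees(np.arcsin(x[2])),"y down",-np.degrees(np.arcsin(y[2])),"corner z rel handle",c[2])
E
```

```text
time_s: 17.3
ee_pos: [476.1, -44.9, 275.2]
ee_rot: [-157.5, 4.2, 109.9]
force: [0.4, -1.1, -4.6]
gripper_width: 12.8
[   1.29800712   18.81994643   80.57746452  -10.9258026   100.76044438
 -107.91833243] sum 200.15785533387168 t [-0.3373944  -0.19389748 -0.92117793] x [-0.33976075  0.93768012 -0.07292884] r 478.18070512328
0 x slope(down to -x) 0.0 y down 4.304194215414943 corner z rel handle -88.3412450741113
30 x slope(down to -x) 4.681789540008593 y down 14.725497159464783 corner z rel handle -103.47612930348339
60 x slope(down to -x) 13.602104789270973 y down 21.42084156476438 corner z rel handle -118.16449965587096
75 x slope(down to -x) 19.059413543436563 y down 22.638466150765133 corner z rel handle -124.0762739415689
90 x slope(down to -x) 24.80447652933707 y down 22.23357811680813 corner z rel handle -128.4706191572225
105 x slope(down to -x) 30.515100832049242 y down 20.24684607606895 corner z rel handle -131.04806793838384
```

View pics/s3.png

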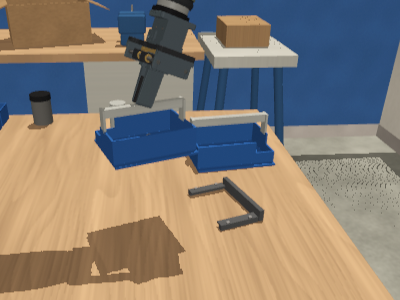

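The tote is held level in the air, clear of everything. Now I roll in two steps: the left slope builds first, then the lengthwise one.

```bash
python3 -m pendant '[{"xyz":[0,0,0],"roll":3,"jaw":1},{"xyz":[0,0,0],"roll":8,"jaw":1},{"xyz":[0,0,0],"roll":14,"jaw":1},{"xyz":[0,0,0],"roll":20,"jaw":1},{"xyz":[0,0,0],"roll":26,"jaw":1},{"xyz":[0,0,0],"roll":32,"jaw":1},{"xyz":[0,0,0],"roll":37,"jaw":1},{"xyz":[0,0,0],"roll":40,"jaw":1}]' 60; python3 -m pendant '[{"xyz":[0,0,0],"roll":3,"jaw":1},{"xyz":[0,0,0],"roll":8,"jaw":1},{"xyz":[0,0,0],"roll":13,"jaw":1},{"xyz":[0,0,0],"roll":19,"jaw":1},{"xyz":[0,0,0],"roll":25,"jaw":1},{"xyz":[0,0,0],"roll":30,"jaw":1},{"xyz":[0,0,0],"roll":34,"jaw":1},{"xyz":[0,0,0],"roll":36,"jaw":1}]'; python3 -m pendant '[{"xyz":[0,0,0],"roll":0,"jaw":1},{"xyz":[0,0,0],"roll":0,"jaw":1},{"xyz":[0,0,0],"roll":0,"jaw":1},{"xyz":[0,0,0],"roll":0,"jaw":1},{"xyz":[0,0,0],"roll":0,"jaw":1},{"xyz":[0,0,0],"roll":0,"jaw":1},{"xyz":[0,0,0],"roll":0,"jaw":1},{"xyz":[0,0,0],"roll":0,"jaw":1}]'; python3 st.py
python3 - <<'E'
from h import *
a,_,W=cloud("side"); b,_,V=cloud("top"); np.save("pics/wt.npy",V); np.save("pics/ws.npy",W); cv2.imwrite("pics/ta.png",a); cv2.imwrite("pics/tb.png",b)
p,r=tool(); K=env.camera_params("top"); T=np.linalg.inv(K["cam_to_world"])
q=T[:3,:3]@p+T[:3,3]; print(K["camera_matrix"][0]@[q[0]/-q[2],-q[1]/-q[2],1],K["camera_matrix"][1]@[q[0]/-q[2],-q[1]/-q[2],1])
cv2.imwrite("pics/s4.png",np.hstack([cv2.resize(a[80:280,200:400],(400,400)),cv2.resize(b[190:340,250:400],(400,400))]))
E
```

```text
time_s: 18.35
ee_pos: [475.4, -44.8, 272.4]
ee_rot: [-164.9, 17.6, 71.4]
force: [0.4, -0.3, -5.1]
gripper_width: 12.7
time_s: 19.35
ee_pos: [475.5, -44.9, 272.4]
ee_rot: [-178.5, 23.0, 33.3]
force: [-0.1, 0.6, -5.2]
gripper_width: 12.8
time_s: 20.35
ee_pos: [475.4, -45.1, 272.8]
ee_rot: [-178.6, 23.0, 33.4]
force: [-0.3, 0.0, -5.4]
gripper_width: 13.0
[  1.28016923  18.91178423  80.82549073 -10.92517268 100.59967083
 -31.88914   ] sum 200.336945795757 t [-0.34027924 -0.19394353 -0.92010649] x [ 0.76856812  0.50639899 -0.39097712] r 477.50821254243453
345.6737173216255 268.56545050023425
```

View pics/s4.png

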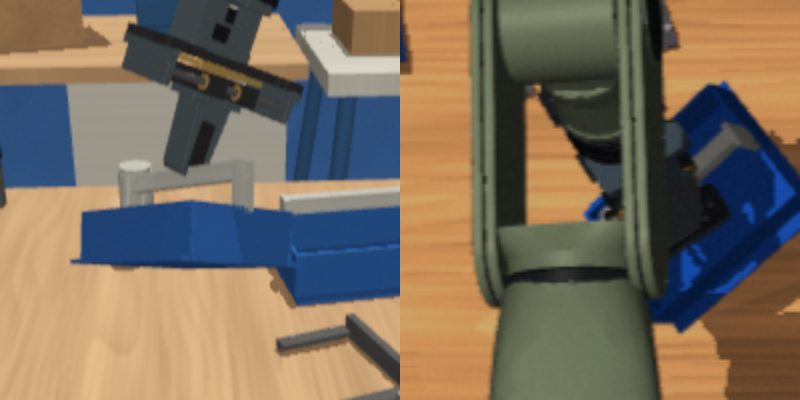

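The left half shows the tote in the air with its floor edge tilted. In the right half the visible floor around (730,200) is empty of nuts, and one nut shows near the low corner at (603,213). Sliding along the left wall is marginal at 19°, so I'll roll further (28° lengthwise), then look into the corner.

```bash
python3 -m pendant '[{"xyz":[0,0,0],"roll":3,"jaw":1},{"xyz":[0,0,0],"roll":6,"jaw":1},{"xyz":[0,0,0],"roll":10,"jaw":1},{"xyz":[0,0,0],"roll":14,"jaw":1},{"xyz":[0,0,0],"roll":18,"jaw":1},{"xyz":[0,0,0],"roll":21,"jaw":1},{"xyz":[0,0,0],"roll":23,"jaw":1},{"xyz":[0,0,0],"roll":24,"jaw":1}]';  python3 - <<'E'
from h import *
b,d,V=cloud("top"); np.save("pics/wt2.npy",V); cv2.imwrite("pics/tb2.png",b)
cv2.imwrite("pics/s5.png",cv2.resize(b[200:310,290:400],(600,600),interpolation=cv2.INTER_CUBIC))
p,r=tool(); M=r.as_matrix(); t=M[:,2]; np.save("pics/M2.npy",M)
K=env.camera_params("top"); T=np.linalg.inv(K["cam_to_world"]); A=K["camera_matrix"]
def px(w):
    q=T[:3,:3]@w+T[:3,3]; return np.round([A[0,2]+A[0,0]*q[0]/-q[2], A[1,2]-A[1,1]*q[1]/-q[2]],1)
# tote axes now: undo roll 100
Q=R.from_rotvec(np.radians(100)*t).as_matrix(); Y0=Q.T@M[:,0]; X0=np.cross(Y0,[0,0,1]);X0/=np.linalg.norm(X0); Z0=np.cross(X0,Y0)
X,Y,Z=Q@X0,Q@Y0,Q@Z0; h=p-env.grip_point_offset*t
print("slopes",np.degrees(np.arcsin([X[2],-Y[2]])))
for n,v in dict(corner=(-86,61,5),rimcorner=(-90,65,30),far=(86,-61,5),c2=(86,61,5),c3=(-86,-61,5)).items():
    w=h+v[0]*X+v[1]*Y+(v[2]-89)*Z; q=px(w); print(n,np.round(w),q,(q-[290,200])*600/110)
E
```

```text
time_s: 21.45
ee_pos: [475.4, -45.1, 272.8]
ee_rot: [171.5, 21.5, 7.4]
force: [0.2, -0.2, -4.6]
gripper_width: 13.0
slopes [28.85198433 21.49808058]
corner [492. -10. 159.] [330.7 262.8] [222.         342.54545455]
rimcorner [500.   8. 176.] [323.7 259.3] [183.81818182 323.45454545]
far [ 431. -166.  287.] [398.  287.3] [589.09090909 476.18181818]
c2 [ 543. -152.  242.] [389.  240.4] [540.         220.36363636]
c3 [379. -25. 204.] [336.9 307.9] [255.81818182 588.54545455]
```

View pics/s5.png

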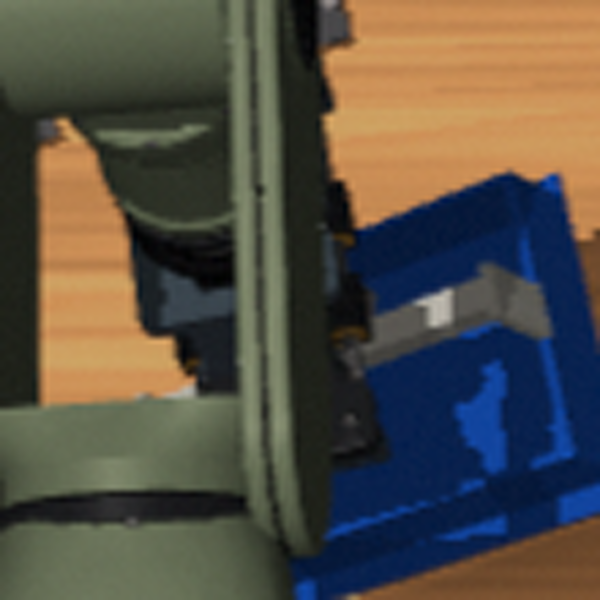

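The orientation model matches the view: the predicted back-left corner (540,220) sits at about (530,240). The visible floor is empty, but the scoop corner is hidden by the gripper. I'll carry the tote gently out to −y, where the top camera can look past the arm into the corner.

Run:
```python
from h import *
p,r=tool()
rows([list(np.round(p+np.array([-175,-505,20])*k)) for k in (.02,.06,.12,.19,.27,.36,.45,.5,1)])
```

```text
[np.float64(472.0), np.float64(-55.0), np.float64(273.0)] [-0.004  0.009  0.003]
[np.float64(465.0), np.float64(-75.0), np.float64(274.0)] [-0.014  0.027  0.008]
[np.float64(454.0), np.float64(-106.0), np.float64(275.0)] [-0.028  0.056  0.017]
[np.float64(442.0), np.float64(-141.0), np.float64(277.0)] [-0.044  0.088  0.026]
[np.float64(428.0), np.float64(-181.0), np.float64(278.0)] [-0.062  0.124  0.038]
[np.float64(412.0), np.float64(-227.0), np.float64(280.0)] [-0.083  0.167  0.05 ]
[np.float64(397.0), np.float64(-272.0), np.float64(282.0)] [-0.103  0.208  0.062]
[np.float64(388.0), np.float64(-298.0), np.float64(283.0)] [-0.115  0.232  0.069]
[np.float64(300.0), np.float64(-550.0), np.float64(293.0)] [-0.23   0.463  0.139]
```

```bash
python3 -m pendant '[{"xyz":[-0.004,0.009,0.003],"roll":0,"jaw":1},{"xyz":[-0.014,0.027,0.008],"roll":0,"jaw":1},{"xyz":[-0.028,0.056,0.017],"roll":0,"jaw":1},{"xyz":[-0.044,0.088,0.026],"roll":0,"jaw":1},{"xyz":[-0.062,0.124,0.038],"roll":0,"jaw":1},{"xyz":[-0.08,0.16,0.048],"roll":0,"jaw":1},{"xyz":[-0.098,0.196,0.059],"roll":0,"jaw":1},{"xyz":[-0.115,0.232,0.069],"roll":0,"jaw":1}]'; python3 -m pendant '[{"xyz":[-0.018,0.036,0.011],"roll":0,"jaw":1},{"xyz":[-0.036,0.072,0.022],"roll":0,"jaw":1},{"xyz":[-0.054,0.108,0.033],"roll":0,"jaw":1},{"xyz":[-0.072,0.144,0.043],"roll":0,"jaw":1},{"xyz":[-0.088,0.176,0.053],"roll":0,"jaw":1},{"xyz":[-0.1,0.202,0.06],"roll":0,"jaw":1},{"xyz":[-0.109,0.22,0.066],"roll":0,"jaw":1},{"xyz":[-0.114,0.23,0.069],"roll":0,"jaw":1}]';  python3 - <<'E'
from h import *
b,d,V=cloud("top"); np.save("pics/wt3.npy",V); cv2.imwrite("pics/tb3.png",b)
p,r=tool(); M=r.as_matrix(); t=M[:,2]; print(env.state()['qpos'])
K=env.camera_params("top"); T=np.linalg.inv(K["cam_to_world"]); A=K["camera_matrix"]
def px(w):
    q=T[:3,:3]@w+T[:3,3]; return np.round([A[0,2]+A[0,0]*q[0]/-q[2], A[1,2]-A[1,1]*q[1]/-q[2]],1)
Q=R.from_rotvec(np.radians(100)*t).as_matrix(); Y0=Q.T@M[:,0]; X0=np.cross(Y0,[0,0,1]);X0/=np.linalg.norm(X0); Z0=np.cross(X0,Y0)
X,Y,Z=Q@X0,Q@Y0,Q@Z0; h=p-env.grip_point_offset*t
np.savez("pose3.npz",X=X,Y=Y,Z=Z,h=h)
o=None
for n,v in dict(corner=(-86,61,5),far=(86,-61,5)).items():
    w=h+v[0]*X+v[1]*Y+(v[2]-89)*Z; q=px(w)
    if o is None: o=np.clip(np.round(q-55).astype(int),0,[530,370])
    print(n,np.round(w),q,(q-o)*600/110)
print("slopes",np.degrees(np.arcsin([X[2],-Y[2]])),"crop origin",o)
cv2.imwrite("pics/s6.png",cv2.resize(b[o[1]:o[1]+110,o[0]:o[0]+110],(600,600),interpolation=cv2.INTER_CUBIC))
E
```

```text
time_s: 22.5
ee_pos: [386.0, -300.1, 283.9]
ee_rot: [171.5, 21.6, 7.4]
force: [0.5, -0.4, -4.1]
gripper_width: 12.8
time_s: 23.5
ee_pos: [300.0, -549.9, 293.2]
ee_rot: [171.6, 21.5, 7.4]
force: [0.9, -0.3, -4.1]
gripper_width: 12.6
[-49.69147954  22.5959025   72.42854382 -22.69249548  89.58161789
 -57.60192226]
corner [ 316. -516.  180.] [532.8 331.4] [298.90909091 302.18181818]
far [ 255. -672.  308.] [623.  363.6] [790.90909091 477.81818182]
slopes [28.87600107 21.5808136 ] crop origin [478 276]
```

View pics/s6.png

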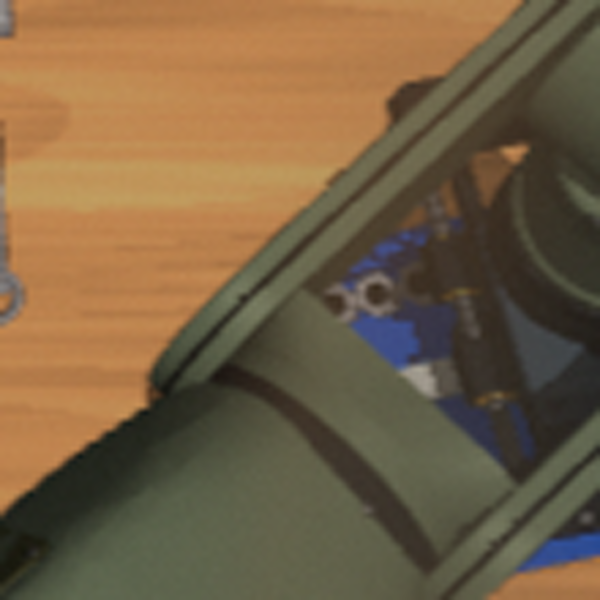

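The view through the arm's gap shows nuts at (335,300) and (378,292), perhaps one more at (415,280), with the corner predicted at (299,302). I'll work these out in tote coordinates and brighten that patch.

Run:
```python
from h import *
z=np.load("pose3.npz"); X,Y,Z,h=z["X"],z["Y"],z["Z"],z["h"]; B=np.stack([X,Y,Z],1)
K=env.camera_params("top"); T=np.array(K["cam_to_world"]); A=K["camera_matrix"]
V=np.load("pics/wt3.npy")
for c in((335,300),(378,292),(415,280)):
    u,v=478+c[0]*110/600,276+c[1]*110/600
    d=T[:3,:3]@np.array([(u-A[0,2])/A[0,0],-(v-A[1,2])/A[1,1],-1]); o=T[:3,3]
    a,b=B.T@(o-h),B.T@d; k=(-89+15-a[2])/b[2]; tt=a+k*b
    W=V[int(round(v)),int(round(u))]; print(c,"tote xy at nut top",np.round(tt[:2]),"dist",np.round(np.hypot(tt[0]+86,tt[1]-61)),"depth pt in tote",np.round(B.T@(W-h)+[0,0,89]))
im=cv2.imread("pics/tb3.png")[305:370,525:590]; g=(255*(im/255.)**.5).astype(np.uint8)
cv2.imwrite("pics/s7.png",cv2.resize(g,(600,600),interpolation=cv2.INTER_CUBIC))
# all depth points inside tote near floor, grey & above 3mm
P=(V.reshape(-1,3)-h)@B+[0,0,89]; m=(abs(P[:,0])<84)&(abs(P[:,1])<59)&(P[:,2]>9)&(P[:,2]<22)
ii=np.flatnonzero(m); print(len(ii)); print(np.c_[ii%640,ii//640,np.round(P[ii])][:40].astype(int).tolist())
```

```text
(335, 300) tote xy at nut top [-68.  55.] dist 19.0 depth pt in tote [-70.  56.  13.]
(378, 292) tote xy at nut top [-49.  54.] dist 37.0 depth pt in tote [-50.  53.  16.]
(415, 280) tote xy at nut top [-32.  55.] dist 54.0 depth pt in tote [-32.  56.  16.]
109
[[552, 326, -35, 58, 20], [553, 326, -33, 58, 18], [554, 326, -31, 58, 18], [555, 326, -28, 56, 20], [550, 327, -41, 58, 17], [551, 327, -38, 56, 21], [552, 327, -36, 56, 22], [554, 327, -32, 56, 16], [555, 327, -30, 55, 17], [556, 327, -27, 54, 19], [546, 328, -51, 58, 17], [547, 328, -48, 57, 17], [548, 328, -46, 57, 18], [549, 328, -44, 56, 19], [550, 328, -41, 55, 19], [551, 328, -39, 55, 18], [552, 328, -37, 54, 18], [553, 328, -35, 53, 18], [554, 328, -34, 54, 12], [555, 328, -31, 53, 16], [556, 328, -28, 51, 21], [545, 329, -53, 56, 19], [546, 329, -51, 55, 18], [547, 329, -50, 56, 11], [548, 329, -48, 56, 11], [549, 329, -44, 53, 21], [550, 329, -42, 53, 17], [551, 329, -40, 53, 16], [552, 329, -38, 52, 18], [553, 329, -37, 53, 12], [554, 329, -33, 50, 21], [555, 329, -30, 49, 22], [556, 329, -29, 50, 14], [539, 330, -67, 57, 22], [540, 330, -65, 56, 20], [541, 330, -64, 56, 17], [542, 330, -61, 56, 18], [544, 330, -56, 53, 22], [545, 330, -54, 53, 19], [546, 330, -52, 53, 17]]
```

View pics/s7.png

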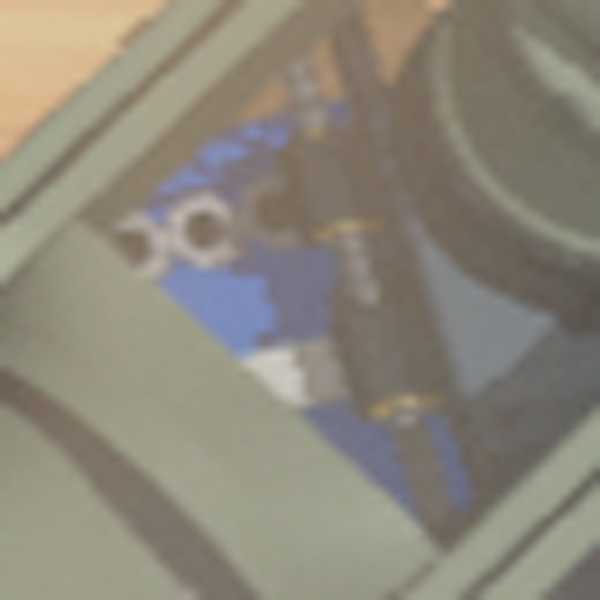

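Three nuts lie in a row along the left wall, at 19, 37 and 54 mm from the corner. The fourth is hidden, and if it continues the row it would be about 70 mm out, too close to the limit. I'll steepen the lengthwise slope and rattle gently along the tote's y (tool x) so the row collapses into the corner.

```bash
python3 -m pendant '[{"xyz":[0,0,0],"roll":3,"jaw":1},{"xyz":[0,0,0],"roll":7,"jaw":1},{"xyz":[0,0,0],"roll":12,"jaw":1},{"xyz":[0,0,0],"roll":17,"jaw":1},{"xyz":[0,0,0],"roll":21,"jaw":1},{"xyz":[0,0,0],"roll":25,"jaw":1},{"xyz":[0,0,0],"roll":28,"jaw":1},{"xyz":[0,0,0],"roll":30,"jaw":1}]'; python3 -m pendant '[{"xyz":[0.015,0,0],"roll":0,"jaw":1},{"xyz":[0.03,0,0],"roll":0,"jaw":1},{"xyz":[0.0,0,0],"roll":0,"jaw":1},{"xyz":[0.03,0,0],"roll":0,"jaw":1},{"xyz":[0.0,0,0],"roll":0,"jaw":1},{"xyz":[0.03,0,0],"roll":0,"jaw":1},{"xyz":[0.01,0,0],"roll":0,"jaw":1},{"xyz":[0.01,0,0],"roll":0,"jaw":1}]'
cat > look.py <<'E'
from h import *
import sys
ph=float(sys.argv[1]); n=sys.argv[2]
b,d,V=cloud("top"); cv2.imwrite(f"pics/t{n}.png",b)
p,r=tool(); M=r.as_matrix(); t=M[:,2]
Q=R.from_rotvec(np.radians(ph)*t).as_matrix(); Y0=Q.T@M[:,0]; X0=np.cross(Y0,[0,0,1]);X0/=np.linalg.norm(X0); B=Q@np.stack([X0,Y0,np.cross(X0,Y0)],1); h=p-env.grip_point_offset*t
print("slopes",np.degrees(np.arcsin([B[2,0],-B[2,1]])),"corner",h+B@[-86,61,-84])
P=(V-h)@B+[0,0,89]; m=(P[...,0]>-92)&(P[...,0]<92)&(abs(P[...,1])<67)&(P[...,2]>-5)&(P[...,2]<70)
# orthographic map of the tote's inside: 4 px/mm, x right, y up
S=np.zeros((536,736,3),np.uint8)
for (x,y,z),c in zip(P[m],b[m]): cv2.circle(S,(int((x+92)*4),int((67-y)*4)),4,[int(255*(k/255)**.5) for k in c],-1)
cv2.rectangle(S,(24,24),(712,512),(255,255,255),1); cv2.circle(S,(24,24),280,(0,255,255),1)
cv2.imwrite(f"pics/m{n}.png",S)
g=m&(P[...,2]>8)&(P[...,2]<20)&(abs(P[...,0])<84)&(abs(P[...,1])<60); hsv=cv2.cvtColor(b,cv2.COLOR_BGR2HSV); g&=hsv[...,1]<110
print(g.sum()); Hh,xe,ye=np.histogram2d(P[g][:,0],P[g][:,1],bins=[np.arange(-90,91,12),np.arange(-66,67,12)]); print(xe[:-1].astype(int)); print(np.c_[ye[:-1],Hh.T].astype(int)[::-1])
E
python3 look.py 130 a; python3 st.py
```

```text
time_s: 24.55
ee_pos: [301.7, -548.5, 293.5]
ee_rot: [161.8, 14.4, -23.2]
force: [-0.0, -0.9, -5.2]
gripper_width: 12.8
time_s: 25.55
ee_pos: [310.6, -554.0, 292.2]
ee_rot: [161.6, 14.3, -23.3]
force: [-0.6, -0.3, 0.5]
gripper_width: 0.5
slopes [39.54074883 14.28714341] corner [ 348.25919153 -553.19361615  178.36691969]
1
[-90 -78 -66 -54 -42 -30 -18  -6   6  18  30  42  54  66  78]
[[ 54   0   1   0   0   0   0   0   0   0   0   0   0   0   0   0]
 [ 42   0   0   0   0   0   0   0   0   0   0   0   0   0   0   0]
 [ 30   0   0   0   0   0   0   0   0   0   0   0   0   0   0   0]
 [ 18   0   0   0   0   0   0   0   0   0   0   0   0   0   0   0]
 [  6   0   0   0   0   0   0   0   0   0   0   0   0   0   0   0]
 [ -6   0   0   0   0   0   0   0   0   0   0   0   0   0   0   0]
 [-18   0   0   0   0   0   0   0   0   0   0   0   0   0   0   0]
 [-30   0   0   0   0   0   0   0   0   0   0   0   0   0   0   0]
 [-42   0   0   0   0   0   0   0   0   0   0   0   0   0   0   0]
 [-54   0   0   0   0   0   0   0   0   0   0   0   0   0   0   0]
 [-66   0   0   0   0   0   0   0   0   0   0   0   0   0   0   0]]
[-49.12088126  23.4360106   71.25214905 -22.67165909  89.883598
 -27.22824568] sum 184.5717576526198 t [-0.33946736 -0.19677179 -0.91980584] x [ 0.89038692 -0.38250488 -0.24678157] r 635.3769373746663
```

The shake threw the tote out of the grip: the opening is now 0.5 mm. I'll see where it landed.

Run:
```python
from h import *
a,_,W=cloud("side"); b,_,V=cloud("top"); cv2.imwrite("pics/da.png",a); cv2.imwrite("pics/db.png",b); np.save("pics/dV.npy",V); np.save("pics/dW.npy",W)
cv2.imwrite("pics/drop.png",np.hstack([cv2.resize(a[230:480,80:400],(410,320)),cv2.resize(b[220:440,400:640],(390,358))[:320]]))
```

```text
(no output)
```

View pics/drop.png

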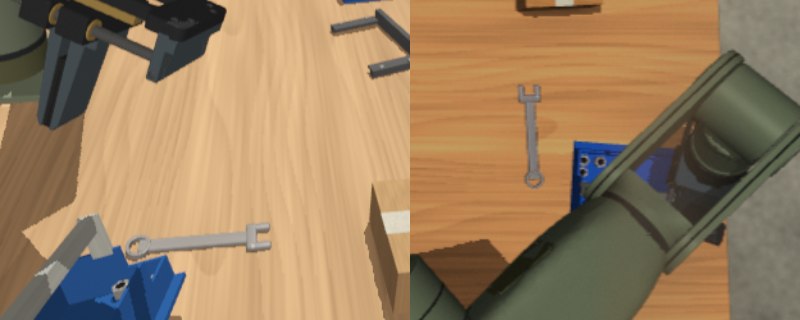

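It landed upright, and all four nuts are still inside: right view (584,160), (600,161), (583,173), (590,188), at the tote's scoop end. The wrench at (532,135) looks clear. That was my 12th picture, so from here I work on numbers only. Next I locate the tote and plan a regrasp.

```bash
cat > loc.py <<'E'
from h import *
s=env.state(); print(s['time_s'],s['gripper_width'],s['force'])
out=[]
for n in("top","side"):
    im,d,W=cloud(n); hsv=cv2.cvtColor(im,cv2.COLOR_BGR2HSV); x,y,z=np.moveaxis(W,-1,0)
    reg=(x>150)&(x<450)&(y<-400)&(y>-720)
    blue=(hsv[...,0]>100)&(hsv[...,0]<130)&(hsv[...,1]>120)
    bar=reg&(z>75)&(z<106)&(hsv[...,1]<70)&(hsv[...,2]>60)
    rim=reg&blue&(z>48)&(z<62)
    for nm,m in(("bar",bar),("rim",rim),("blue",reg&blue&(z>-5)&(z<120))):
        if m.sum()>5: print(n,nm,m.sum(),[tuple(np.round(v,1) for v in k) if np.ndim(k) else round(k,1) for k in cv2.minAreaRect(W[m][:,:2].astype(np.float32))],"z",np.percentile(z[m],[2,50,98]).round())
    np.save(f"pics/L{n}.npy",W); cv2.imwrite(f"pics/L{n}.png",im)
    nut=reg&(z>9)&(z<24)&(hsv[...,1]<80)
    print(n,"nutpix",nut.sum())
    if nut.sum():
        k,lab,st,c=cv2.connectedComponentsWithStats(nut.astype(np.uint8))
        for i in range(1,k):
            if st[i,4]>3: print("  ",c[i].round(),st[i,4],np.nanmedian(W[lab==i],0).round())
E
python3 loc.py
```

```text
25.7 0.5356723033641465 [-0.01240725 -0.2479431   0.38888755]
top bar 27 [(np.float64(289.5), np.float64(-554.5)), (np.float64(140.8), np.float64(13.8)), 83.1] z [ 76.  97. 102.]
top rim 34 [(np.float64(325.1), np.float64(-533.4)), (np.float64(45.8), np.float64(147.0)), 32.2] z [48. 54. 61.]
top blue 605 [(np.float64(304.2), np.float64(-553.2)), (np.float64(138.7), np.float64(118.8)), 85.1] z [-1.  8. 56.]
top nutpix 215
   [474. 281.] 24 [ 442. -416.   11.]
   [477. 300.] 6 [ 387. -422.   11.]
   [474. 308.] 10 [ 366. -413.   10.]
   [510. 321.] 86 [ 330. -509.   15.]
   [475. 323.] 8 [ 325. -415.   12.]
   [474. 328.] 5 [ 312. -412.   10.]
   [479. 328.] 5 [ 310. -427.   10.]
side bar 1101 [(np.float64(296.9), np.float64(-524.4)), (np.float64(89.2), np.float64(24.7)), 88.8] z [79. 96. 98.]
side rim 384 [(np.float64(295.1), np.float64(-510.4)), (np.float64(61.5), np.float64(130.5)), 86.2] z [48. 53. 55.]
side blue 2624 [(np.float64(301.2), np.float64(-511.0)), (np.float64(61.5), np.float64(142.8)), 86.1] z [ 2. 25. 54.]
side nutpix 543
   [165. 466.] 160 [ 294. -496.   13.]
   [190. 468.] 378 [ 332. -501.   13.]
```

The tote is at rest at about (291,−569), yaw about −94°, with the nuts near its scoop end. The tool's fixed lean now meets the bar 18° sideways, so gripping will itself tilt the tote down to its left. For the lengthwise slope, I'll grip near the +x end with a light grip and lift while the scoop end pivots on the bench, then clamp hard. Rows for that:

```bash
cat > g2.py <<'E'
from h import *
p,r=tool(); M=r.as_matrix(); t=M[:,2]; a=np.radians(-93.8)
X=np.array([np.cos(a),np.sin(a),0]); Y=np.array([-np.sin(a),np.cos(a),0]); C=np.array([291,-569,89.])
j=Y-(Y@t)*t; j/=np.linalg.norm(j)
print("t in tote",t@X,t@Y,"jaw elev",np.degrees(np.arcsin(j[2])),"roll",np.degrees(np.arctan2(M[:,1]@j,M[:,0]@j)),"jaw az err",np.degrees(np.arctan2(j@X,j@Y)))
G=C+48*X+env.grip_point_offset*t
print("G",G,p); rows([list(np.round(G-100*t)),list(np.round(G-60*t)),list(np.round(G))])
print("up 10mm in tool",r.inv().apply([0,0,.01]))
E
python3 g2.py
```

```text
t in tote 0.21722029751757022 -0.32606161999763306 jaw elev -18.50196690247485 roll -14.879944519682157 jaw az err 4.531395962679653
G [ 281.43172575 -620.56297758   71.70298685] [ 310.73169786 -553.5541619   291.49942355]
[np.float64(315.0), np.float64(-601.0), np.float64(164.0)] [0.054 0.003 0.125]
[np.float64(302.0), np.float64(-609.0), np.float64(127.0)] [0.054 0.003 0.165]
[np.float64(281.0), np.float64(-621.0), np.float64(72.0)] [0.054 0.003 0.225]
up 10mm in tool [-0.0024769   0.00303563 -0.00920054]
```

```bash
python3 -m pendant '[{"xyz":[0.02,0.001,0.03],"roll":-8,"jaw":0.25},{"xyz":[0.045,0.002,0.07],"roll":-15,"jaw":0.25},{"xyz":[0.054,0.003,0.11],"roll":-15,"jaw":0.25},{"xyz":[0.054,0.003,0.13],"roll":-15,"jaw":0.25},{"xyz":[0.054,0.003,0.13],"roll":-15,"jaw":0.25},{"xyz":[0.054,0.003,0.13],"roll":-15,"jaw":0.25},{"xyz":[0.054,0.003,0.14],"roll":-15,"jaw":0.25},{"xyz":[0.054,0.003,0.15],"roll":-15,"jaw":0.25}]' 10; python3 loc.py; python3 g2.py
```

```text
time_s: 26.8
ee_pos: [306.5, -605.7, 140.7]
ee_rot: [166.0, 18.5, -8.2]
force: [-0.2, -0.4, 0.3]
gripper_width: 68.3
26.8 68.32551555906386 [-0.1592893  -0.39399944  0.345123  ]
top bar 31 [(np.float64(297.3), np.float64(-487.5)), (np.float64(12.7), np.float64(18.6)), 40.8] z [ 76.  94. 105.]
top rim 26 [(np.float64(319.3), np.float64(-507.7)), (np.float64(25.0), np.float64(104.3)), 49.0] z [48. 52. 58.]
top blue 562 [(np.float64(308.4), np.float64(-530.0)), (np.float64(91.0), np.float64(114.2)), 85.0] z [-2.  8. 52.]
top nutpix 193
   [478. 280.] 10 [ 444. -427.   10.]
   [473. 282.] 10 [ 439. -414.   10.]
   [474. 288.] 9 [ 425. -415.   11.]
   [472. 292.] 4 [ 411. -410.   11.]
   [476. 304.] 5 [ 377. -419.   13.]
   [474. 310.] 4 [ 359. -412.   12.]
   [555. 315.] 7 [ 345. -639.   10.]
   [477. 318.] 6 [ 338. -423.   11.]
   [510. 321.] 80 [ 329. -508.   15.]
   [473. 327.] 6 [ 313. -409.   12.]
   [477. 334.] 7 [ 293. -419.   10.]
side bar 933 [(np.float64(296.7), np.float64(-525.8)), (np.float64(86.7), np.float64(23.8)), 88.3] z [79. 96. 98.]
side rim 385 [(np.float64(294.8), np.float64(-510.8)), (np.float64(61.7), np.float64(131.5)), 85.7] z [48. 53. 55.]
side blue 2355 [(np.float64(300.9), np.float64(-511.2)), (np.float64(61.7), np.float64(143.7)), 85.7] z [ 2. 26. 54.]
side nutpix 434
   [165. 466.] 157 [ 294. -495.   13.]
   [193. 469.] 272 [ 336. -503.   13.]
t in tote 0.2141758723336528 -0.3282068465748654 jaw elev -18.64231202703293 roll 0.11169313557836472 jaw az err 4.504467692667172
G [ 281.39527736 -620.50319538   71.70390844] [ 305.54022937 -604.98585628  139.1692607 ]
[np.float64(316.0), np.float64(-601.0), np.float64(164.0)] [ 0.001  0.001 -0.027]
[np.float64(302.0), np.float64(-609.0), np.float64(127.0)] [0.001 0.001 0.013]
[np.float64(281.0), np.float64(-621.0), np.float64(72.0)] [0.001 0.002 0.073]
up 10mm in tool [-0.00320101  0.00226112 -0.00920005]
```

```bash
python3 -m pendant '[{"xyz":[0.001,0.001,0.025],"roll":0,"jaw":0.25},{"xyz":[0.001,0.001,0.05],"roll":0,"jaw":0.25},{"xyz":[0.001,0.002,0.068],"roll":0,"jaw":0.25},{"xyz":[0.001,0.002,0.073],"roll":0,"jaw":0.25},{"xyz":[0.001,0.002,0.073],"roll":0,"jaw":0.5},{"xyz":[0.001,0.002,0.073],"roll":0,"jaw":1},{"xyz":[0.001,0.002,0.073],"roll":0,"jaw":1},{"xyz":[0.001,0.002,0.073],"roll":0,"jaw":1}]' 10; python3 loc.py | egrep "side|^[0-9]"; python3 g2.py | tail -1
```

```text
time_s: 27.9
ee_pos: [282.6, -621.9, 73.9]
ee_rot: [166.1, 18.5, -8.2]
force: [0.1, 0.7, 0.4]
gripper_width: 31.0
27.9 31.036480318906435 [0.14052133 0.65831718 0.43180091]
side bar 161 [(np.float64(291.7), np.float64(-555.1)), (np.float64(19.0), np.float64(15.0)), 84.7] z [81. 96. 98.]
side blue 250 [(np.float64(291.6), np.float64(-496.6)), (np.float64(27.0), np.float64(112.0)), 88.4] z [ 2. 14. 29.]
side nutpix 61
up 10mm in tool [-0.00319175  0.00228288 -0.00919789]
```

```bash
python3 -m pendant '[{"xyz":[0,0,0],"roll":0,"jaw":1},{"xyz":[0,0,0],"roll":0,"jaw":1},{"xyz":[0,0,0],"roll":0,"jaw":1},{"xyz":[-0.001,0.001,-0.003],"roll":0,"jaw":1},{"xyz":[-0.002,0.002,-0.007],"roll":0,"jaw":1},{"xyz":[-0.003,0.002,-0.011],"roll":0,"jaw":1},{"xyz":[-0.005,0.003,-0.015],"roll":0,"jaw":1},{"xyz":[-0.006,0.004,-0.018],"roll":0,"jaw":1}]' 12; python3 loc.py | egrep "side|^[0-9]"; python3 -c "
from h import *; print(env.state()['torque'])"
```

```text
time_s: 29.0
ee_pos: [282.6, -621.4, 93.0]
ee_rot: [166.1, 18.6, -8.2]
force: [0.1, -0.3, 0.5]
gripper_width: 0.7
29.0 0.6781374584283973 [ 0.12251604 -0.28319493  0.49048374]
side rim 60 [(np.float64(295.3), np.float64(-512.1)), (np.float64(59.8), np.float64(129.8)), 86.1] z [48. 53. 55.]
side blue 139 [(np.float64(295.3), np.float64(-512.1)), (np.float64(59.8), np.float64(129.8)), 86.1] z [ 2. 45. 55.]
side nutpix 322
[ 0.01812602 -0.16781142  0.02477159]
```

The light edge grip let the bar slip out. The tote hasn't moved: its rim is still at (295,−512). I'll back up, open, re-check the bar, then take it deeper with full force while raising the tool.

```bash
python3 -m pendant '[{"xyz":[0,0,-0.03],"roll":0,"jaw":1},{"xyz":[0,0,-0.06],"roll":0,"jaw":0.2},{"xyz":[0,0,-0.06],"roll":0,"jaw":0.2},{"xyz":[0,0,-0.06],"roll":0,"jaw":0.2},{"xyz":[0,0,-0.06],"roll":0,"jaw":0.2},{"xyz":[0,0,-0.06],"roll":0,"jaw":0.2},{"xyz":[0,0,-0.06],"roll":0,"jaw":0.2},{"xyz":[0,0,-0.06],"roll":0,"jaw":0.2}]' 60; python3 loc.py | egrep "side|^[0-9]|bar"
python3 - <<'E'
from h import *
V=np.load("pics/Lside.npy"); im=cv2.imread("pics/Lside.png"); hsv=cv2.cvtColor(im,cv2.COLOR_BGR2HSV)
x,y,z=np.moveaxis(V,-1,0); m=(x>230)&(x<360)&(y<-470)&(y>-680)&(z>88)&(z<104)&(hsv[...,1]<80)
for lo in range(-680,-470,15):
    k=m&(y>=lo)&(y<lo+15)
    if k.sum()>3: print(lo+7,k.sum(),np.percentile(x[k],[5,50,95]).round(),np.percentile(z[k],[50,95]).round())
E
python3 g2.py
```

```text
time_s: 30.1
ee_pos: [302.9, -609.8, 147.9]
ee_rot: [166.1, 18.6, -8.2]
force: [-0.0, -0.1, -0.6]
gripper_width: 67.6
30.1 67.57658309898423 [-0.04636185 -0.10066492 -0.57541039]
top bar 61 [(np.float64(290.6), np.float64(-494.1)), (np.float64(22.6), np.float64(22.2)), 73.5] z [ 77.  95. 101.]
side bar 945 [(np.float64(297.2), np.float64(-526.5)), (np.float64(85.8), np.float64(25.2)), 89.5] z [79. 96. 98.]
side rim 374 [(np.float64(294.8), np.float64(-510.4)), (np.float64(62.0), np.float64(131.1)), 86.1] z [48. 53. 55.]
side blue 2299 [(np.float64(300.5), np.float64(-515.7)), (np.float64(69.9), np.float64(143.7)), 85.3] z [ 2. 26. 54.]
side nutpix 467
-568 98 [285. 292. 298.] [96. 98.]
-553 171 [286. 294. 299.] [96. 98.]
-538 153 [287. 295. 300.] [96. 98.]
-523 149 [288. 296. 302.] [96. 98.]
-508 135 [289. 297. 303.] [96. 98.]
-493 64 [290. 297. 304.] [96. 97.]
t in tote 0.21605022685121386 -0.3267225729977755 jaw elev -18.546334289325635 roll 0.11286279353231427 jaw az err 4.518359008813499
G [ 281.420785   -620.5402051    71.70221552] [ 303.00901104 -609.77656634  148.00470995]
[np.float64(315.0), np.float64(-601.0), np.float64(164.0)] [ 0.005 -0.006 -0.02 ]
[np.float64(302.0), np.float64(-609.0), np.float64(127.0)] [ 0.006 -0.005  0.02 ]
[np.float64(281.0), np.float64(-621.0), np.float64(72.0)] [ 0.005 -0.005  0.08 ]
up 10mm in tool [-0.00318521  0.00227968 -0.00920095]
```

```bash
python3 -m pendant '[{"xyz":[0.005,-0.005,0.045],"roll":0,"jaw":0.3},{"xyz":[0.005,-0.005,0.08],"roll":0,"jaw":0.5},{"xyz":[0.005,-0.005,0.092],"roll":0,"jaw":0.6},{"xyz":[0.005,-0.005,0.092],"roll":0,"jaw":1},{"xyz":[0.005,-0.005,0.092],"roll":0,"jaw":1},{"xyz":[0.005,-0.005,0.092],"roll":0,"jaw":1},{"xyz":[0.005,-0.005,0.092],"roll":0,"jaw":1},{"xyz":[0.005,-0.005,0.092],"roll":0,"jaw":1}]' 60; python3 -c "
from h import *; print(env.state()['torque'])"
```

```text
time_s: 31.2
ee_pos: [277.1, -624.0, 62.4]
ee_rot: [166.0, 18.5, -8.2]
force: [-1.3, 1.1, 6.1]
gripper_width: 16.4
[ 0.12877572  0.00749847 -0.04901375]
```

Gripped: 16.4 mm, the bar partly turned between the pads. Raising so it can align.

```bash
python3 -m pendant '[{"xyz":[-0.001,0.001,-0.003],"roll":0,"jaw":1},{"xyz":[-0.002,0.001,-0.006],"roll":0,"jaw":1},{"xyz":[-0.003,0.002,-0.01],"roll":0,"jaw":1},{"xyz":[-0.004,0.003,-0.013],"roll":0,"jaw":1},{"xyz":[-0.006,0.004,-0.017],"roll":0,"jaw":1},{"xyz":[-0.007,0.005,-0.02],"roll":0,"jaw":1},{"xyz":[-0.008,0.006,-0.023],"roll":0,"jaw":1},{"xyz":[-0.008,0.006,-0.023],"roll":0,"jaw":1}]' 60
cat > pl.py <<'E'
from h import *
# rim/bar directions in side view -> tote tilt
im,d,W=cloud("side"); hsv=cv2.cvtColor(im,cv2.COLOR_BGR2HSV); x,y,z=np.moveaxis(W,-1,0); p,r=tool()
print(env.state()['torque'])
reg=(x>120)&(x<480)&(y<-380)&(y>-760)&(z>2)
blue=reg&(hsv[...,0]>100)&(hsv[...,0]<130)&(hsv[...,1]>120)
B=W[blue]; print("blue",len(B)); 
if len(B): print("z min/max",np.percentile(B[:,2],[0.5,99.5]).round(),"x",np.percentile(B[:,0],[.5,99.5]).round(),"y",np.percentile(B[:,1],[.5,99.5]).round())
zc=p[2]+17
bar=reg&(hsv[...,1]<75)&(hsv[...,2]>110)&(z>zc-70)&(z<zc+70)
for lo in range(-720,-400,20):
    k=bar&(y>=lo)&(y<lo+20)
    if k.sum()>8: print(lo+10,k.sum(),"x",np.percentile(x[k],[5,50,95]).round(),"z",np.percentile(z[k],[10,50,95]).round())
cv2.imwrite("pics/pl.png",im)
E
python3 pl.py
```

```text
time_s: 32.2
ee_pos: [276.4, -623.7, 85.6]
ee_rot: [166.1, 18.6, -8.2]
force: [-0.4, -0.8, -4.3]
gripper_width: 13.6
[-0.04092286 -0.49968421 -0.01694588]
blue 436
z min/max [ 13. 508.] x [224. 346.] y [-627. -403.]
-590 9 x [360. 367. 372.] z [167. 168. 170.]
-570 22 x [290. 291. 293.] z [117. 117. 118.]
-490 50 x [311. 314. 318.] z [107. 111. 113.]
```

Aligned: 13.6 mm, the full weight carried and the scoop end still low. Now I lift 22 mm with a lighter grip so the tote pivots about the jaws, then clamp.

```bash
python3 -m pendant '[{"xyz":[0,0,0],"roll":0,"jaw":1},{"xyz":[-0.001,0.001,-0.004],"roll":0,"jaw":1},{"xyz":[-0.003,0.002,-0.008],"roll":0,"jaw":1},{"xyz":[-0.004,0.003,-0.012],"roll":0,"jaw":1},{"xyz":[-0.005,0.004,-0.016],"roll":0,"jaw":1},{"xyz":[-0.007,0.005,-0.02],"roll":0,"jaw":1},{"xyz":[-0.007,0.005,-0.02],"roll":0,"jaw":1},{"xyz":[-0.007,0.005,-0.02],"roll":0,"jaw":1}]' 15; python3 pl.py
```

```text
time_s: 33.25
ee_pos: [276.5, -624.1, 107.8]
ee_rot: [166.0, 18.6, -8.2]
force: [0.3, 1.1, -2.2]
gripper_width: 14.1
[-0.0029829  -0.38280405  0.00716749]
blue 753
z min/max [ 17. 223.] x [213. 386.] y [-643. -494.]
-590 28 x [285. 287. 289.] z [132. 134. 135.]
```

The wrist force halved and the bar's scoop side dropped, so the tote pivoted with its corner on the bench. Clamp at 60 N and lift 80 mm.

```bash
python3 -m pendant '[{"xyz":[0,0,0],"roll":0,"jaw":1},{"xyz":[0,0,0],"roll":0,"jaw":1},{"xyz":[-0.001,0.001,-0.004],"roll":0,"jaw":1},{"xyz":[-0.005,0.003,-0.014],"roll":0,"jaw":1},{"xyz":[-0.01,0.007,-0.03],"roll":0,"jaw":1},{"xyz":[-0.016,0.011,-0.048],"roll":0,"jaw":1},{"xyz":[-0.022,0.016,-0.065],"roll":0,"jaw":1},{"xyz":[-0.027,0.019,-0.077],"roll":0,"jaw":1}]' 60; python3 pl.py
python3 - <<'E'
from h import *
im=cv2.imread("pics/pl.png"); im2,d,W=cloud("side"); hsv=cv2.cvtColor(im2,cv2.COLOR_BGR2HSV)
p,r=tool(); bc=p-31*r.as_matrix()[:,2]; print("bar point",bc.round())
b2,d2,V=cloud("top"); h2=cv2.cvtColor(b2,cv2.COLOR_BGR2HSV)
np.save("pics/fW.npy",W);np.save("pics/fV.npy",V);cv2.imwrite("pics/fW.png",im2);cv2.imwrite("pics/fV.png",b2)
E
```

```text
time_s: 34.3
ee_pos: [276.5, -624.1, 193.4]
ee_rot: [166.0, 18.5, -8.2]
force: [1.2, 0.7, -5.4]
gripper_width: 13.5
[-0.06260138 -0.45210584  0.01279844]
blue 6223
z min/max [ 90. 295.] x [208. 363.] y [-640. -490.]
-650 246 x [281. 287. 293.] z [228. 231. 233.]
-630 250 x [283. 288. 293.] z [225. 227. 230.]
-610 113 x [284. 287. 290.] z [222. 224. 226.]
-590 12 x [284. 285. 311.] z [220. 221. 244.]
-490 77 x [288. 295. 301.] z [150. 156. 163.]
bar point [ 287. -618.  222.]
```

```bash
cat > fin.py <<'E'
from h import *
import sys
load=len(sys.argv)>1
p,r=tool(); M=r.as_matrix(); t=M[:,2]; Y=M[:,0]
if load: S=[(cv2.imread(f"pics/f{n}.png"),np.load(f"pics/f{n}.npy")) for n in "WV"]
else: S=[(i,w) for i,_,w in (cloud("side"),cloud("top"))]
im,W=S[0]; hsv=cv2.cvtColor(im,cv2.COLOR_BGR2HSV)
bp=p-31*t
# bar points: near line through bp perpendicular to Y
d=W-bp; m=(np.abs(d@Y)<6.5)&(np.linalg.norm(d,axis=-1)<150)&(hsv[...,1]<75)&(hsv[...,2]>110)
H=np.cross(Y,[0,0,1]); H/=np.linalg.norm(H); U=np.cross(H,Y)
a=d[m]@H; b=d[m]@U
m2=(np.abs(b)<45)&(a>14)|((a<-14)&(np.abs(b)<45)); 
# top edge of the bar: max b per a-bin
ks=[(c,np.percentile(b[(a>=c-4)&(a<c+4)],90)) for c in range(-140,60,8) if ((a>=c-4)&(a<c+4)&(np.abs(b)<60)).sum()>8]
ks=np.array(ks); print(ks.round().astype(int).tolist()); sl=np.polyfit(ks[:,0],ks[:,1],1) if len(ks)>1 else [0.16,0]
if len(sys.argv)>2: sl[0]=float(sys.argv[2])
pt=np.arctan(sl[0]); X=np.cos(pt)*H+np.sin(pt)*U; Z=np.cross(X,Y)
print("fit slope",sl,"x slope deg",np.degrees(np.arcsin(X[2])),"y down deg",-np.degrees(np.arcsin(Y[2])))
o=bp-48*X; B=np.stack([X,Y,Z],1); print("corner z",(o+B@[-86,61,-84])[2])
for ph in(-20,-10,10,20,30):
    Q=R.from_rotvec(np.radians(ph)*t).as_matrix(); print(ph,np.degrees(np.arcsin((Q@X)[2])).round(1),-np.degrees(np.arcsin((Q@Y)[2])).round(1))
for im,W in S:
    hs=cv2.cvtColor(im,cv2.COLOR_BGR2HSV); P=(W-o)@B+[0,0,89]
    blue=(hs[...,0]>100)&(hs[...,0]<130)&(hs[...,1]>120)
    ins=(np.abs(P[...,0])<84)&(np.abs(P[...,1])<59)
    f=blue&ins&(P[...,2]<25)&(P[...,2]>-15); print("floor pts",f.sum(), "z med",np.median(P[f][:,2]) if f.sum() else None)
    n=ins&(P[...,2]>4)&(P[...,2]<26)&(hs[...,1]<90)
    k,lab,st,c=cv2.connectedComponentsWithStats(n.astype(np.uint8))
    for i in range(1,k):
        if st[i,4]>4: q=np.median(P[lab==i],0); print(" grey",c[i].round(),st[i,4],q.round(),"ext",np.ptp(P[lab==i],axis=0).round(),"dist corner",np.hypot(q[0]+86,q[1]-61).round())
E
python3 fin.py 1
```

```text
[[-20, 2], [-12, 4], [-4, 5], [4, 8], [12, 9], [20, 11], [28, 13], [36, 14]]
fit slope [0.22946823 6.39356338] x slope deg 12.245617380505884 y down deg 18.49578993950265
corner z 95.37700523833514
-20 5.2 22.1
-10 8.8 20.6
10 15.3 15.8
20 17.9 12.7
30 19.9 9.2
floor pts 3626 z med 2.428843606928936
 grey [154. 436.] 690 [-69.  39.  13.] ext [40. 50. 12.] dist corner 27.0
floor pts 31 z med 3.0225888231564255
 grey [529. 330.] 100 [-65.  47.  12.] ext [37. 33. 17.] dist corner 25.0
 grey [521. 345.] 5 [-84.   2.  23.] ext [ 0. 12. 20.] dist corner 59.0
```

Now lengthwise 12°, sideways 18.5°, corner about 95 mm up, and the nuts form a cluster in the corner seen by both cameras. A gentle +10° roll balances the slopes (about 15° each); then a final check.

```bash
python3 -m pendant '[{"xyz":[0,0,0],"roll":1,"jaw":1},{"xyz":[0,0,0],"roll":3,"jaw":1},{"xyz":[0,0,0],"roll":5,"jaw":1},{"xyz":[0,0,0],"roll":7,"jaw":1},{"xyz":[0,0,0],"roll":9,"jaw":1},{"xyz":[0,0,0],"roll":10,"jaw":1},{"xyz":[0,0,0],"roll":10,"jaw":1},{"xyz":[0,0,0],"roll":10,"jaw":1}]' 60
cat >> fin.py <<'E'
im,W=S[0]; hs=cv2.cvtColor(im,cv2.COLOR_BGR2HSV); P=(W-o)@B+[0,0,89]
n=(np.abs(P[...,0])<86)&(np.abs(P[...,1])<61)&(P[...,2]>4)&(P[...,2]<26)&(hs[...,1]<90); q=P[n]
dd=np.hypot(q[:,0]+86,q[:,1]-61); print("grey pt distances pct 50,90,98,100",np.percentile(dd,[50,90,98,100]).round())
g=np.zeros((13,13),int)
for a_,b_ in q[:,:2]:
    i,j=int((a_+86)//6),int((61-b_)//6)
    if i<13 and j<13: g[j,i]+=1
print(g)
E
sed -i 's/H\/=np.linalg.norm(H); U/H\/=np.linalg.norm(H); U/' fin.py; python3 fin.py; python3 st.py
```

```text
time_s: 35.45
ee_pos: [276.2, -623.6, 191.3]
ee_rot: [163.1, 15.9, -18.3]
force: [0.3, 0.2, -4.3]
gripper_width: 13.7
[[-116, -29], [-84, -20], [-76, -17], [-68, -15], [-4, 3], [4, 5], [12, 7], [20, 10], [28, 12], [36, 14]]
fit slope [0.28049253 3.99466055] x slope deg 15.053735669755556 y down deg 15.909518474193302
corner z 90.50829973862548
-20 8.6 20.7
-10 12.0 18.6
10 17.6 12.8
20 19.7 9.3
30 21.1 5.6
floor pts 3174 z med -0.5124510117877605
 grey [155. 438.] 152 [-72.  18.  10.] ext [19. 16.  8.] dist corner 45.0
 grey [174. 450.] 207 [-69.  49.  11.] ext [37. 21. 10.] dist corner 21.0
floor pts 61 z med 0.3264288809228759
 grey [532. 323.] 93 [-65.  48.  11.] ext [39. 30. 21.] dist corner 25.0
 grey [568. 330.] 8 [27. 56.  8.] ext [8. 8. 6.] dist corner 113.0
 grey [570. 334.] 5 [33. 45.  5.] ext [7. 7. 3.] dist corner 120.0
 grey [527. 338.] 5 [-69.   7.   6.] ext [5. 3. 7.] dist corner 56.0
grey pt distances pct 50,90,98,100 [35. 48. 51. 52.]
[[ 3  0  0  0  0  0  0  0  0  0  0  0  0]
 [10 10 23  5 19 19 19  0  0  0  0  0  0]
 [ 7 22 26  3  4  2  0  0  0  0  0  0  0]
 [ 8  7 13 13  0  0  0  0  0  0  0  0  0]
 [ 0  0  2  1  0  0  0  0  0  0  0  0  0]
 [ 0  0  5  0  0  0  0  0  0  0  0  0  0]
 [ 5 16 21 19  0  0  0  0  0  0  0  0  0]
 [16 19 19 16  0  0  0  0  0  0  0  0  0]
 [ 2 10  9  0  0  0  0  0  0  0  0  0  0]
 [ 0  0  0  0  0  0  0  0  0  0  0  0  0]
 [ 0  0  0  0  0  0  0  0  0  0  0  0  0]
 [ 0  0  0  0  0  0  0  0  0  0  0  0  0]
 [ 0  0  0  0  0  0  0  0  0  0  0  0  0]]
[-55.18082041  28.99647991  76.34921691 -23.51448604  77.89408189
 -33.61043556] sum 183.239778712003 t [-0.34026268 -0.19399133 -0.92010253] x [ 0.91311456 -0.3018743  -0.2740323 ] r 682.0612679310389
```

```bash
python3 - <<'E'
import re
s=open("fin.py").read()
s=s.replace("p,r=tool()","p=np.array([276.5,-624.1,193.4]); r=R.from_euler('xyz',[166.0,18.5,-8.2],degrees=True)")
s=s.replace("load=len(sys.argv)>1","load=True")
open("fin0.py","w").write(s)
E
python3 fin0.py | tail -16
python3 - <<'E'
from h import *
V0=np.load("pics/top0.npy"); i0=cv2.imread("pics/top0.png"); i1,d,V1=cloud("top")
for im,V in((i0,V0),(i1,V1)):
    h=cv2.cvtColor(im,cv2.COLOR_BGR2HSV); m=np.zeros((480,640),bool); m[265:340,460:488]=1; m&=(h[...,1]<70); print("wrench",m.sum(),np.argwhere(m).mean(0).round(1), "can z",np.round(V[290:300,160:176].reshape(-1,3).max(0)),"carton",np.round(V[207,490]))
E
```

```text
floor pts 27 z med 0.501459227266011
 grey [528. 331.] 95 [-66.  47.  11.] ext [36. 33. 15.] dist corner 25.0
grey pt distances pct 50,90,98,100 [33. 47. 52. 53.]
[[ 2  8 15 14 14 17 34  0  0  0  0  0  0]
 [ 9 18 19 14 17 19 34  0  0  0  0  0  0]
 [ 7 17 37  5  6  6  1  0  0  0  0  0  0]
 [14 15 20 30  0  0  0  0  0  0  0  0  0]
 [15 16 22 19  0  0  0  0  0  0  0  0  0]
 [ 1 14 35  0  0  0  0  0  0  0  0  0  0]
 [ 9 17 24 30  0  0  0  0  0  0  0  0  0]
 [14 18 16 26  0  0  0  0  0  0  0  0  0]
 [ 2  9 10  6  0  0  0  0  0  0  0  0  0]
 [ 0  0  0  0  0  0  0  0  0  0  0  0  0]
 [ 0  0  0  0  0  0  0  0  0  0  0  0  0]
 [ 0  0  0  0  0  0  0  0  0  0  0  0  0]
 [ 0  0  0  0  0  0  0  0  0  0  0  0  0]]
wrench 407 [301.8 474.4] can z [425. 431. 157.] carton [ 645. -449.   68.]
wrench 406 [301.8 474.4] can z [nan nan nan] carton [ 644. -448.   73.]
```

The grid shows four nuts in an L, roughly 14, 32, 28 and 46 mm from the corner. The wrench and carton haven't moved, and the tote is steady. Handing in.

```bash
python3 -c "
from h import *
s=env.state(); print(s['time_s'],s['gripper_width'],s['force'],abs(s['qvel']).max())
env.job_done()"
```

```text
35.6 13.218814958519266 [ 0.29039233  0.64721838 -4.58055736] 0.15467778999618198
the job is handed in; nothing more can be done
```

I slid the tote out of its dock, lifted it by the handle and tipped it to the scoop corner. I handed in at 35.6 s with the tote held still in the air, but I dropped it once on the way.

- **How the tilt was made:** the pendant has no tilt command. I pushed the arm against its joint limits to lean the tool about 23°, gripped the handle, slid and lifted the tote, then rolled about the leaning tool.
- **The drop:** at about 25 s I shook the tote to break up a row of nuts, and it came out of the grip. It landed upright on the bench with all four nuts still inside, seen in my last viewed picture. A first light regrip slipped off. A deeper 60 N grip held.
- **The final tilt:** I then lifted with a lighter 15 N grip so the tote pivoted on its scoop end. I clamped at 60 N, lifted it and rolled 10° more.
- **Last checks (depth data, no viewed picture):**
  - The tote slopes about 15° lengthwise and 16° sideways, down to the scoop corner, which is about 90 mm above the bench.
  - Just before the last 10° roll, all four nuts showed in an L in the corner, none more than about 50 mm away. After it, three were clear and the fourth was mostly behind the handle bar.
  - Wrist load was 4.6 N, about the tote's weight, and the grip opening was 13.2 mm on the 14 mm bar.
  - The wrench and carton have not moved. I could not check the spray can at the end (no depth reading there), but nothing went near it.

I had no measure of whether any judging limit was passed during the drop.

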